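Load the heel-lift curing bed

TASK

Set the empty tray flat in the nest of the curing bed so that its edge holds the hinged switch lever down. Then stand every heel lift that is there upright in the tray, sorted by height: those taller than the gauge step in the pocket beside the control box, those lower than it in the other pocket. They look alike, so feel or measure them. With all of them in place, press the start button fully down and let go; leave everything else on the bench alone.

Things in the scene. Friction and masses are not known exactly. Their poses are not given: they have to be found in the camera images.
- bed: fixed curing bed: grey plate 200 mm (x) by 220 (y), 18 high, with lips 8 mm high round a tray nest of 178 by 198 mm; switch bracket with the lever at +x; white control box (160 by 70, 35 mm high) on its +y side, centre 147 mm from the bed's. Origin: centre of the plate's underside; x away from the robot, y to its left, within 0.15 rad
- nest (a point): centre of the bed's flat top inside the lips, 18 mm above the bench, where the centre of the tray's underside belongs; axes as the bed
- lever (a joint): tray presence switch: hinged 12 mm wide steel arm with a black roller, entering the nest through a gap in the middle of its far (+x) edge. 0 rad = up (free), 0.34 = lowest stop; a tray flat in the nest holds it near 0.27; the switch has closed above 0.22. About 1 N at the roller presses it; the tray's own weight is enough
- lever_tip (a point): middle of the lever's roller, 14 mm to -x of where the seated tray's far edge lies; about 14 mm above the nest floor when free
- start (a joint): start button on the control box, pressed straight down: 0 = up, 0.006 m = fully down, takes 5 N, springs back; a press of 4 mm counts
- start_top (a point): centre of the top of the round black start button, 28 mm across
- tray: loose aluminium tray 170 mm (x) by 190 (y), 0.4 to 0.55 kg, empty at first: floor 3 mm, walls 4 mm thick, 16 high; a divider along x makes two pockets of 162 by 85 mm at +y and -y; in its middle it rises to a grip 70 mm long (x), 12 thick (y), top 58 mm above the underside. Fits either way round. Origin: centre of its underside, z up
- gauge: fixed steel step block: high step 40 by 40 mm, 34 mm high, at its +x part, and a low foot 15 mm high, 24 mm long, on the -x side. Origin on the bench, under the point 10 mm to -x of the middle of the high step
- gauge_step (a point): centre of the top of the gauge's high step, 34 mm above the bench: higher lifts are tall (37 mm), lower ones are low (31 mm)
- lift_a: one of up to five cream printed heel lifts alike but for height: upright D-shaped block 37 mm long (its x, round end +x), 30 wide (its y, flat sides), 0.03 to 0.07 kg, standing on the bench; 31 mm or 37 mm high, to be felt or measured (no name or place tells it). Origin: centre of its underside, z up. None from the start if absent.
- lift_b: one of up to five cream printed heel lifts alike but for height: upright D-shaped block 37 mm long (its x, round end +x), 30 wide (its y, flat sides), 0.03 to 0.07 kg, standing on the bench; 31 mm or 37 mm high, to be felt or measured (no name or place tells it). Origin: centre of its underside, z up. None from the start if absent.
- lift_c: one of up to five cream printed heel lifts alike but for height: upright D-shaped block 37 mm long (its x, round end +x), 30 wide (its y, flat sides), 0.03 to 0.07 kg, standing on the bench; 31 mm or 37 mm high, to be felt or measured (no name or place tells it). Origin: centre of its underside, z up. None from the start if absent.
- lift_d: one of up to five cream printed heel lifts alike but for height: upright D-shaped block 37 mm long (its x, round end +x), 30 wide (its y, flat sides), 0.03 to 0.07 kg, standing on the bench; 31 mm or 37 mm high, to be felt or measured (no name or place tells it). Origin: centre of its underside, z up. None from the start if absent.
- lift_e: one of up to five cream printed heel lifts alike but for height: upright D-shaped block 37 mm long (its x, round end +x), 30 wide (its y, flat sides), 0.03 to 0.07 kg, standing on the bench; 31 mm or 37 mm high, to be felt or measured (no name or place tells it). Origin: centre of its underside, z up. None from the start if absent.
- water_bottle: clear bottle with a green cap, 60 mm across, 190 mm high; not part of the job, leave alone. Origin: centre of its underside
- clog: cream shoe prototype 250 mm long, 82 mm high; not part of the job, leave alone. Origin: centre of its underside
- tape_roll: lying roll of paper tape, 90 mm across, 24 mm high; not part of the job, leave alone. Origin: centre of its underside
- pencil: pencil 170 mm long, 8 mm thick, lying; not part of the job, leave alone. Origin: centre of its underside
- rule: steel rule 200 by 30 by 4 mm, lying; not part of the job, leave alone. Origin: centre of its underside
Mind the look-alikes: they are no part of the job. Leave any turquoise look-alike of the lift_d alone.

How it is judged (in metres and radians):
On the way, in this order (a step that is already met when the one before it is completed fails the run):
1. the tray lies flat in the nest and holds the switch lever down (horizontal distance between tray and nest below 0.008 m and z of tray in the frame of nest below 0.003 m and angle between tray's own z axis and vertical below 0.03 rad and angle between the x axis of tray and the x axis of bed, either way round below 0.08 rad and value of joint lever above 0.22 rad), for 0.3 s.
2. every lift stands in its pocket of the seated tray, the lever still down (all of step 1 and y of lift_a in the frame of nest between 0.012 and 0.09 m and x of lift_a in the frame of nest between -0.08 and 0.08 m and z of lift_a in the frame of nest between -0.001 and 0.008 m and angle between each of lift_a, lift_b, lift_c, lift_d, lift_e's own z axis and vertical below 0.12 rad and y of lift_b in the frame of nest between -0.09 and -0.012 m and x of lift_b in the frame of nest between -0.08 and 0.08 m and z of lift_b in the frame of nest between -0.001 and 0.008 m and y of lift_c in the frame of nest between 0.012 and 0.09 m and x of lift_c in the frame of nest between -0.08 and 0.08 m and z of lift_c in the frame of nest between -0.001 and 0.008 m and y of lift_d in the frame of nest between -0.09 and -0.012 m and x of lift_d in the frame of nest between -0.08 and 0.08 m and z of lift_d in the frame of nest between -0.001 and 0.008 m and y of lift_e in the frame of nest between 0.012 and 0.09 m and x of lift_e in the frame of nest between -0.08 and 0.08 m and z of lift_e in the frame of nest between -0.001 and 0.008 m), for 0.3 s.
3. the start button is pressed down with all in place (all of step 2 and value of joint start above 0.004 m), for 0.1 s.
At the end, for the whole second after the job is handed in: The tray lies flat in the nest (centre within 8 mm, 0.08 rad, 3 mm of the floor), lever above 0.22 rad; all lifts upright (0.12 rad) on the tray floor, tall ones in the pocket beside the control box, low ones in the other; button up, all at rest (all of step 2 and value of joint start below 0.002 m and linear speed of each of tray, lift_a, lift_b, lift_c, lift_d, lift_e below 0.02 m/s); the robot touches nothing.
It fails at once if a bystander (bottle, clog, tape roll, pencil or rule) is knocked more than 5 cm away or over (distance of any of water_bottle, clog, tape_roll, pencil, rule from where it was at the start of the episode above 0.05 m or angle between any of water_bottle, clog, tape_roll, pencil, rule's own z axis and vertical above 0.6 rad).
Of lift_a, lift_b, lift_c, lift_d, lift_e only 3 to 5 are there at a start; the rules pass over those that are not, and their reading is None.
At some moment in a run one of lift_a, lift_b, lift_c, lift_d, lift_e may be knocked a few centimetres aside while the robot is not near it.
It also fails if it takes over 210 s, if anything falls off the work surface, if the arm or the gripper's body presses on something with over 40 N, if the wrist force passes 120 N, or if a joint passes its speed limit or range.

ROBOT

A 7-joint arm with a two-finger parallel gripper is mounted at the origin on the work surface. World frame = base frame: x ahead of the robot, y to its left, z up, the work surface at z = 0. Lengths are in mm, angles in rad, forces in N, time in s.
With the tool pointing down it reaches from about 400 to 875 mm from the base axis. Payload 4.4 kg.
Tool frame: the origin (TCP) lies at the very end of the fingers, on their centre line; the grasp point (between the pads) lies 19 mm behind it; z points along the fingers, y is the direction in which the jaws open and shut (so a half turn about z gives the same grasp; the last joint's range is limited). The gripper opens to 85 mm and grips with 20 to 120 N. Pads are 22 mm wide; open, the fingers measure 114 mm over their backs; the gripper's body (76 mm by 85 mm) begins 54 mm behind the grasp point. The pads swing forward as they close: fully open they stand 13 mm farther back than shut.
Start: joints at [-0.066, 0.628, 0.038, 1.517, -0.027, 0.996, -0.02], TCP at [650.014, 0.028, 207.013] pointing down, gripper open.
Joint ranges: [-3.06, 3.06], [-0.37, 2.12], [-1.25, 1.32], [0.18, 2.47], [-1.1, 4.24], [0.23, 1.98], [-2.94, 2.94]. Speed limits (rad/s): [2.57, 2.57, 3.14, 3.14, 3.14, 3.14, 3.14].

INTERFACE

Orientations are given as [roll, pitch, yaw] about the fixed x, y, z axes, in that order (R = Rz(yaw) Ry(pitch) Rx(roll)).
In Python, from cell import read_state, get_image, calibration, finish_job gives the robot as it stands. The module is installed in compiled form; this text tells all that it offers.
- The arm moves only by the tool apply_moves, never from a script. Its argument "increments" is a list of rows, each an object of numbers: "tx", "ty", "tz": the shift along the world's x, y, z in m; "rx", "ry", "rz": the turn, a rotation vector about the world's x, y, z in units of 5 degrees (1.0 is 5 degrees); "claw": the finger opening in m, from 0 to 0.0854. In form: [{"tx": .., "ty": .., "tz": .., "rx": .., "ry": .., "rz": .., "claw": ..}, ...]. A call has 1 to 12 rows; each row is the pose to reach, as a shift and turn from the pose commanded when the call began; what a row does not reach only later rows make up. A row lasts 1/10 s, in which the tool goes at most 50 mm and 8.59 degrees, less where a joint would pass 70% of its speed; a pose out of reach is approached as far as the arm can. A call with a gripper value outside its range is refused whole. The fingers move at their own pace and stop on an object; the grip force is fixed at half the most. Time passes only in rows, so rows that repeat a pose let the fingers close. It gives the time, the measured TCP pose, the force and the opening at its end, in the units of the state.
- read_state(): the state, without advancing time (a new reading comes with each control period).
- get_image(name): name is "scene" or "side" or "wrist"; returns the picture (480x640x3 uint8, red, green, blue); there is no depth.
- calibration(name): a dict with "camera_matrix" (3x3 intrinsics, pixels), "distortion" ([k1, k2, p1, p2, k3] as OpenCV has them; the pictures are not rectified), "origin" and "attitude" of the camera in the world. Camera axes: x right, y up, looking along -z (the intrinsics and any distortion apply to the point x, -y, -z); pixel columns grow to the right and rows downward; lengths in mm; the calibration is good to about 2 mm. A picture is of the moment at which its call begins: read the wrist's pose just before it. calibration takes no time and is no camera call; for the wrist camera it gives the pose at the moment of the call.
- finish_job(): hands the job in, once; it reports no verdict.
The state is a dict: "clock": time; "qpos": joint angles; "qd": joint speeds; "tau": joint torques, N m; "eef_pos": TCP position; "tool_rot": TCP orientation; "force": force on the tool from outside, world axes, zero at the start; "torque": the same for the moment, N m; "width": finger opening in mm.
Only numpy, scipy, OpenCV 4.12 (cv2) and the standard library are available. Lean on these libraries where they do the work, as an engineer would, in place of code of your own. Each camera call takes 0.05 s, during which the arm holds its last target. There are 200 camera calls.

## Working session

There is one attempt and no reset: what is moved stays moved. The work goes in short steps, Python scripts to look and compute and a tool call to move; the robot and the scene stay as the last step left them, time stands still between calls to the robot, and variables do not carry over. Pictures are saved under pics/ and viewed, about 12 in all and at most 16, crops included, and the job is handed in when it is done.

Besides the shell and the picture viewer there is one more tool, called after "Call:" as a command line: name --argument value ..., lists and objects as JSON in quotes. apply_moves: Moves the arm, as the interface text tells. Its arguments: {"type":"object","properties":{"increments":{"type":"array"}},"required":["increments"]}

```bash
mkdir -p pics; cat > h.py <<'E'
import numpy as np, cv2
from scipy.spatial.transform import Rotation as R
from cell import *
def save(n,f):
    im=get_image(n); cv2.imwrite(f'pics/{f}.png',im[:,:,::-1]); return im
def cam(n):
    c=calibration(n); a=np.array(c['attitude'],float)
    M=a if a.shape==(3,3) else R.from_euler('xyz',a).as_matrix()
    return np.array(c['camera_matrix'],float),np.array(c['distortion'],float),np.array(c['origin'],float),M
def ray(c,uv):
    K,d,o,M=c
    p=cv2.undistortPoints(np.array([[uv]],float),K,d)[0,0]
    v=M@np.array([p[0],-p[1],-1.]); return o,v/np.linalg.norm(v)
def atz(c,uv,z):
    o,v=ray(c,uv); return o+v*(z-o[2])/v[2]
def tri(obs):
    A=0;b=0
    for c,uv in obs:
        o,v=ray(c,uv);P=np.eye(3)-np.outer(v,v);A=A+P;b=b+P@o
    x=np.linalg.solve(A,b); return x,[float(np.linalg.norm(np.cross(x-ray(c,uv)[0],ray(c,uv)[1]))) for c,uv in obs]
def proj(c,X):
    K,d,o,M=c; p=M.T@(np.array(X,float)-o); p=np.array([p[0],-p[1],-p[2]])
    return cv2.projectPoints(p.reshape(1,1,3),np.zeros(3),np.zeros(3),K,d)[0].ravel()
E
python3 - <<'E'
from h import *
print(read_state())
for n in['scene','side','wrist']: 
    print(n,calibration(n)); save(n,n+'0')
E
```

```text
{'clock': 0.0, 'qpos': array([-0.06580008,  0.62932043,  0.03845952,  1.5183558 , -0.02698943,
        0.99630174, -0.02002174]), 'qd': array([ 0.00083541,  0.00145512,  0.00019301, -0.00229527, -0.00014755,
       -0.00063921,  0.00051368]), 'tau': array([-1.11932164e-03, -5.63405585e+01,  1.22606792e+00, -1.93450052e+01,
        1.09587883e-02,  1.05136272e-02, -8.84369996e-06]), 'eef_pos': array([6.49337888e+02, 1.50110781e-02, 2.06110011e+02]), 'tool_rot': array([-3.13972629e+00,  4.23233312e-05,  1.57076652e+00]), 'force': array([ 0.54393077, -0.32153713,  0.25806186]), 'torque': array([-0.03300753, -0.00656479,  0.06440099]), 'width': 85.23617248693533}
scene {'camera_matrix': array([[569.05924418,   0.        , 318.86792072],
       [  0.        , 569.05924418, 232.87813125],
       [  0.        ,   0.        ,   1.        ]]), 'distortion': array([-0.16252488,  0.        ,  0.        ,  0.        ,  0.        ]), 'origin': array([1461.28458326, -611.88687185,  986.79720399]), 'attitude': array([ 0.862238  , -0.00747864,  0.98396571])}
side {'camera_matrix': array([[557.94613855,   0.        , 319.41722219],
       [  0.        , 557.94613855, 240.13254881],
       [  0.        ,   0.        ,   1.        ]]), 'distortion': array([0.05247965, 0.        , 0.        , 0.        , 0.        ]), 'origin': array([  261.83590203, -1078.32247011,   895.1634709 ]), 'attitude': array([ 0.91169119,  0.01935034, -0.29405852])}
wrist {'camera_matrix': array([[353.13010492,   0.        , 320.24548072],
       [  0.        , 353.13010492, 240.07293186],
       [  0.        ,   0.        ,   1.        ]]), 'distortion': array([-0.06956627,  0.        ,  0.        ,  0.        ,  0.        ]), 'origin': array([649.88548638,  85.5169346 , 372.84020197]), 'attitude': array([-3.35432931e-01,  1.48323984e-03,  2.43058344e-04])}
```

View images.

View pics/scene0.png

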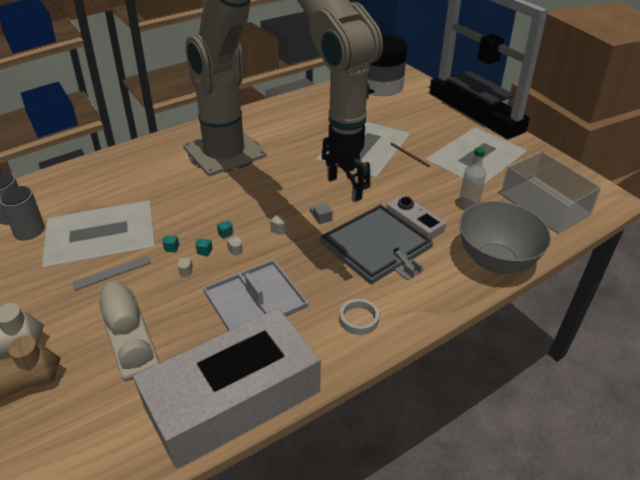

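View pics/side0.png

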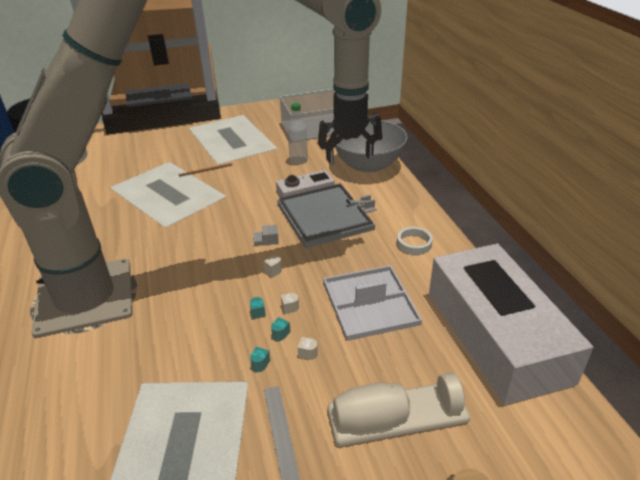

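View pics/wrist0.png

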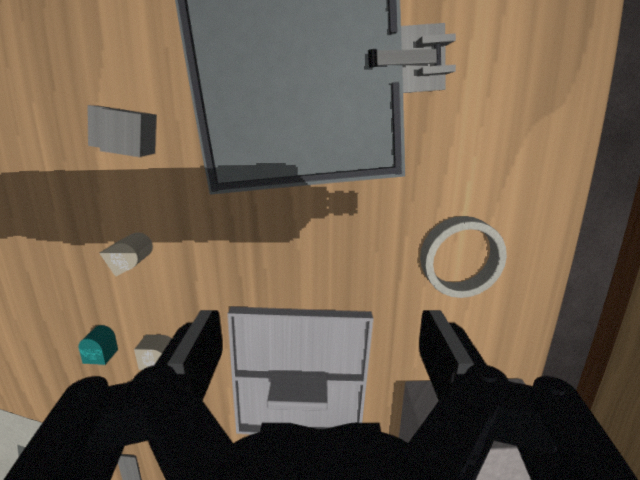

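```bash
python3 - <<'E'
import cv2
a=cv2.imread('pics/scene0.png')[190:340,160:440]; cv2.imwrite('pics/sc1.png',cv2.resize(a,None,fx=2.8,fy=2.8,interpolation=cv2.INTER_CUBIC))
a=cv2.imread('pics/side0.png')[165:365,235:435]; cv2.imwrite('pics/si1.png',cv2.resize(a,None,fx=3,fy=3,interpolation=cv2.INTER_CUBIC))
E
```

```text
(no output)
```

View pics/sc1.png

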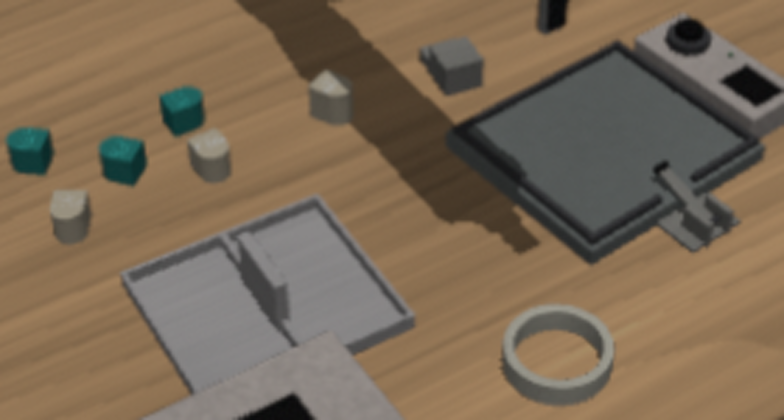

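View pics/si1.png

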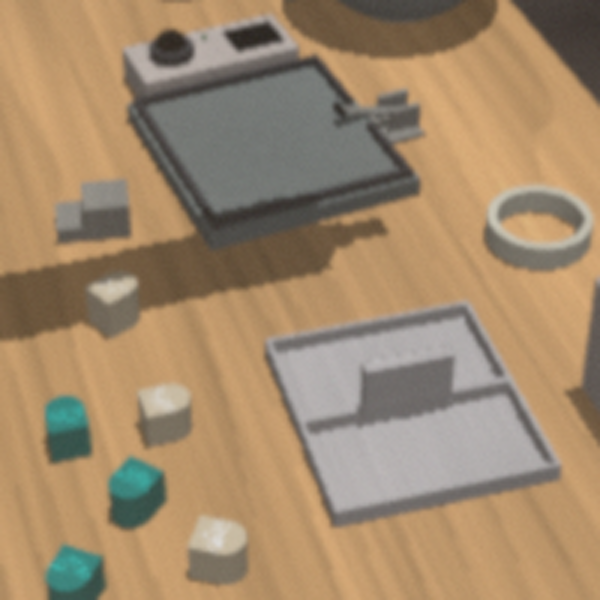

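```bash
python3 - <<'E'
from h import *
S=cam('scene');T=cam('side');np.set_printoptions(precision=1,suppress=True)
s=lambda u,v:(u/2.8+160-.5+.5/2.8,v/2.8+190-.5+.5/2.8)
t=lambda u,v:(u/3+235-.33,v/3+165-.33)
P={'tray -+':((318,200),(268,345),16),'tray ++':((413,320),(465,305),16),'tray --':((125,277),(337,520),16),'tray +-':(None,(557,470),16),
'bed -+':((620,43),(130,110),26),'bed ++':((760,147),(318,62),26),'bed --':((450,135),(212,232),26),'bed +-':((593,255),(418,180),26),
'grip-':((242,233),(362,358),58),'grip+':((288,290),(453,355),58),
'l1 top':((331,84),(112,288),34),'l2 top':((209,146),(165,398),34),'l3 top':((70,204),(219,534),34),
'btn':((690,33),(172,42),50),
'gauge top':((460,52),(105,194),34)}
for k,(a,b,z) in P.items():
    o=[(T,t(*b))]+([(S,s(*a))] if a else [])
    print(k,'side',atz(T,t(*b),z),'scene',atz(S,s(*a),z) if a else '','tri',tri(o) if a else '')
E
```

```text
tray -+ side [ 540.7 -136.    16. ] scene [ 549.8 -132.9   16. ] tri (array([ 543. , -129.1,    9.1]), [0.3598154445159196, 0.35981544451589925])
tray ++ side [ 705.8 -139.2   16. ] scene [ 716.  -139.7   16. ] tri (array([ 709.3, -134.5,    9.2]), [1.8885861638361874, 1.888586163836009])
tray -- side [ 532.5 -325.2   16. ] scene [ 542.7 -317.7   16. ] tri (array([ 535.1, -316. ,    6.9]), [1.150354666122491, 1.1503546661224175])
tray +- side [ 698.1 -328.1   16. ] scene  tri 
bed -+ side [512.2 206.8  26. ] scene [527.2 224.3  26. ] tri (array([516.2, 233.2,  11.5]), [2.9619014679658013, 2.961901467965746])
bed ++ side [705.1 230.2  26. ] scene [719.8 236.   26. ] tri (array([710.8, 246.4,  14.8]), [0.3970750653487597, 0.3970750653487747])
bed -- side [534.8   4.4  26. ] scene [550.3   7.2  26. ] tri (array([538.4,  15.9,  14.9]), [1.4553378573724502, 1.455337857372659])
bed +- side [726.5  19.1  26. ] scene [745.1  22.7  26. ] tri (array([733.7,  33.5,  12.5]), [1.6764114603934868, 1.6764114603934706])
grip- side [ 589.3 -216.3   58. ] scene [ 589.2 -226.6   58. ] tri (array([ 588.
[... 198 characters left out ...]
421])
l1 top side [436.1 -50.9  34. ] scene [435.6 -51.4  34. ] tri (array([436. , -51.6,  34.5]), [0.0853962992532113, 0.08539629925342479])
l2 top side [ 444.9 -187.7   34. ] scene [ 451.5 -188.9   34. ] tri (array([ 445.9, -185.7,   30.2]), [1.4438474967525812, 1.4438474967526373])
l3 top side [ 446.6 -328.    34. ] scene [ 453.1 -326.4   34. ] tri (array([ 447.7, -324.6,   29.4]), [0.44382898179085856, 0.4438289817908599])
btn side [571.2 272.9  50. ] scene [575.3 270.9  50. ] tri (array([572. , 274.4,  47.8]), [1.1222971967391486, 1.1222971967392108])
gauge top side [458.9  74.8  34. ] scene [461.6  78.1  34. ] tri (array([459.4,  79.3,  31.4]), [0.5892750476882369, 0.5892750476882804])
```

Call:
apply_moves --increments '[{"tx": -0.005,"ty": -0.04,"rz": -1.6},{"tx": -0.01,"ty": -0.08,"rz": -3.2},{"tx": -0.015,"ty": -0.12,"rz": -4.8},{"tx": -0.02,"ty": -0.16,"rz": -6.4},{"tx": -0.025,"ty": -0.2,"rz": -8.0},{"tx": -0.028,"ty": -0.229,"rz": -9.6},{"tx": -0.028,"ty": -0.229,"rz": -11.2},{"tx": -0.028,"ty": -0.229,"rz": -12.8},{"tx": -0.028,"ty": -0.229,"rz": -14.4},{"tx": -0.028,"ty": -0.229,"rz": -16},{"tx": -0.028,"ty": -0.229,"rz": -17.4},{"tx": -0.028,"ty": -0.229,"rz": -18.4}]'

```text
$.increments[0]: bad value
```

```bash
python3 - <<'E'
from h import *
import pickle
s=read_state();print(s['eef_pos'],s['tool_rot'],s['qpos'],s['qd'].max())
c=cam('wrist');save('wrist','w1');pickle.dump(c,open('w1.pkl','wb'));print(c[2])
E
```

```text
[6.49467295e+02 1.90766486e-02 2.06295449e+02] [-3.14008564e+00 -1.21053448e-05  1.57075677e+00] [-0.06578333  0.62913177  0.03847324  1.51815895 -0.02704153  0.99632699
 -0.01997972] 0.001211076538005102
[649.94065066  85.51536343 372.96000116]
```

View pics/w1.png

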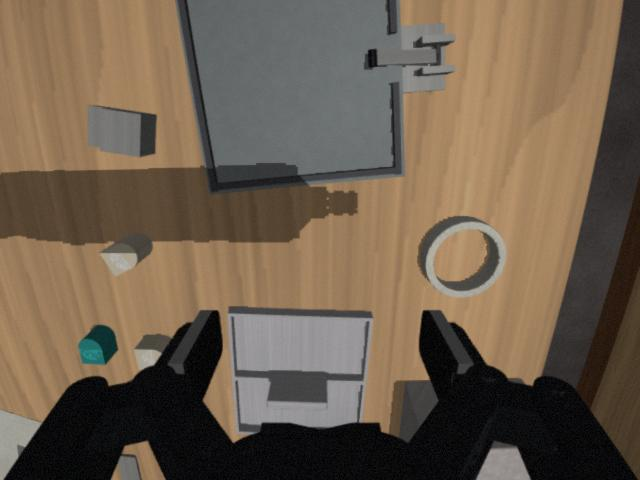

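Call:
apply_moves --increments '[{"tx": -0.005,"ty": -0.04,"tz": 0,"rx": 0,"ry": 0,"rz": -1.6,"claw": 0.085},{"tx": -0.01,"ty": -0.08,"tz": 0,"rx": 0,"ry": 0,"rz": -3.2,"claw": 0.085},{"tx": -0.015,"ty": -0.12,"tz": 0,"rx": 0,"ry": 0,"rz": -4.8,"claw": 0.085},{"tx": -0.02,"ty": -0.16,"tz": 0,"rx": 0,"ry": 0,"rz": -6.4,"claw": 0.085},{"tx": -0.025,"ty": -0.2,"tz": 0,"rx": 0,"ry": 0,"rz": -8.0,"claw": 0.085},{"tx": -0.028,"ty": -0.229,"tz": 0,"rx": 0,"ry": 0,"rz": -9.6,"claw": 0.085},{"tx": -0.028,"ty": -0.229,"tz": 0,"rx": 0,"ry": 0,"rz": -11.2,"claw": 0.085},{"tx": -0.028,"ty": -0.229,"tz": 0,"rx": 0,"ry": 0,"rz": -12.8,"claw": 0.085},{"tx": -0.028,"ty": -0.229,"tz": 0,"rx": 0,"ry": 0,"rz": -14.4,"claw": 0.085},{"tx": -0.028,"ty": -0.229,"tz": 0,"rx": 0,"ry": 0,"rz": -16,"claw": 0.085},{"tx": -0.028,"ty": -0.229,"tz": 0,"rx": 0,"ry": 0,"rz": -17.4,"claw": 0.085},{"tx": -0.028,"ty": -0.229,"tz": 0,"rx": 0,"ry": 0,"rz": -18.4,"claw": 0.085}]'

```text
clock: 1.4
eef_pos: [621.9, -228.7, 206.7]
tool_rot: [-3.141, 0.001, -0.039]
force: [-1.2, 1.4, 0.3]
width: 85.2
```

```bash
python3 - <<'E'
from h import *
import pickle
c=cam('wrist');save('wrist','w1');pickle.dump(c,open('w1.pkl','wb'));print(c[2],read_state()['eef_pos'])
E
```

```text
[ 707.09440601 -231.5417038   373.29782829] [ 621.93380039 -228.60375134  206.61453568]
```

View pics/w1.png

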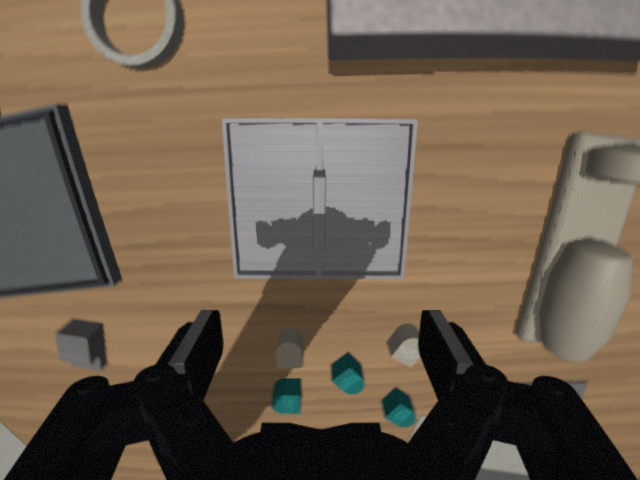

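```bash
python3 - <<'E'
from h import *
import pickle
np.set_printoptions(precision=1,suppress=True)
c=pickle.load(open('w1.pkl','rb'));T=cam('side')
q=[atz(c,p,16) for p in [(222,119),(417,120),(405,279),(234,279)]]
print(q,sum(q)/4)
for p in [(320,171),(319.5,248)]: print(atz(c,p,58))
t=lambda u,v:(u/3+235-.33,v/3+165-.33)
for p,b in zip([(222,119),(417,120),(405,279),(234,279)],[(465,305),(557,470),(337,520),(268,345)]): print(tri([(c,p),(T,t(*b))]))
for p in [(120,283),(66,105)]: print('bed',atz(c,p,26))
E
```

```text
[array([ 710.5, -136.4,   16. ]), array([ 702.2, -325.3,   16. ]), array([ 532.8, -319.8,   16. ]), array([ 540.2, -128.4,   16. ])] [ 621.4 -227.4   16. ]
[ 662.1 -229.6   58. ]
[ 589.3 -226.3   58. ]
(array([ 709.5, -134.3,   10.6]), [1.2503327419049846, 1.2503327419052992])
(array([ 701. , -325.6,   12.6]), [1.2520185819966545, 1.2520185819968213])
(array([ 532.5, -321.3,   12.7]), [1.4226047520042493, 1.422604752004102])
(array([ 540.7, -129.3,   12.4]), [2.552403612326886, 2.552403612326714])
bed [544.   -1.5  26. ]
bed [733.2  12.4  26. ]
```

Call:
apply_moves --increments '[{"tx": 0,"ty": 0.001,"tz": -0.05,"rx": 0,"ry": 0,"rz": 0,"claw": 0.085},{"tx": 0,"ty": 0.001,"tz": -0.1,"rx": 0,"ry": 0,"rz": 0,"claw": 0.085},{"tx": 0,"ty": 0.001,"tz": -0.145,"rx": 0,"ry": 0,"rz": 0,"claw": 0.085},{"tx": 0,"ty": 0.001,"tz": -0.175,"rx": 0,"ry": 0,"rz": 0,"claw": 0.085},{"tx": 0,"ty": 0.001,"tz": -0.187,"rx": 0,"ry": 0,"rz": 0,"claw": 0.085},{"tx": 0,"ty": 0.001,"tz": -0.187,"rx": 0,"ry": 0,"rz": 0,"claw": 0.03},{"tx": 0,"ty": 0.001,"tz": -0.187,"rx": 0,"ry": 0,"rz": 0,"claw": 0.0},{"tx": 0,"ty": 0.001,"tz": -0.187,"rx": 0,"ry": 0,"rz": 0,"claw": 0.0},{"tx": 0,"ty": 0.001,"tz": -0.187,"rx": 0,"ry": 0,"rz": 0,"claw": 0.0},{"tx": 0,"ty": 0.001,"tz": -0.187,"rx": 0,"ry": 0,"rz": 0,"claw": 0.0}]'

```text
clock: 2.45
eef_pos: [622.8, -227.8, 21.3]
tool_rot: [-3.141, -0.002, -0.035]
force: [-0.9, 10.1, 5.8]
width: 11.6
```

```bash
python3 - <<'E'
import cv2
a=cv2.imread('pics/wrist0.png')[0:210,170:470]; cv2.imwrite('pics/w0c.png',cv2.resize(a,None,fx=2.6,fy=2.6,interpolation=cv2.INTER_CUBIC))
E
```

```text
(no output)
```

View pics/w0c.png

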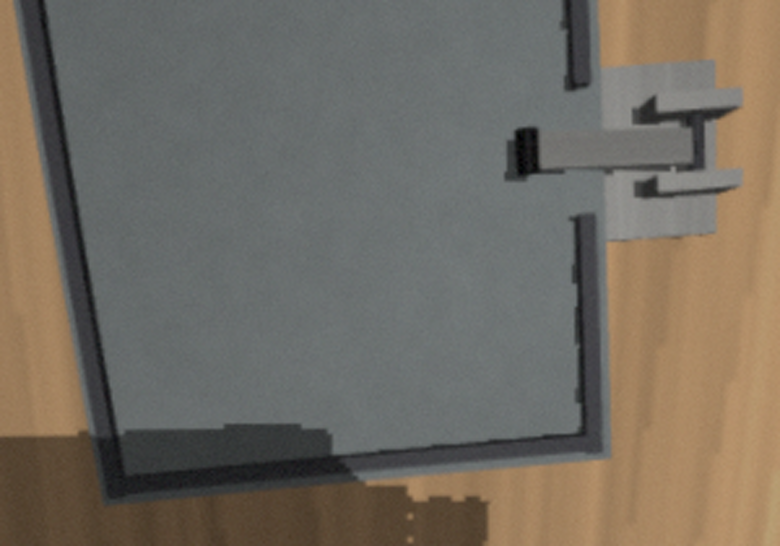

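Call:
apply_moves --increments '[{"tx": 0,"ty": 0,"tz": 0.01,"rx": 0,"ry": 0,"rz": 0,"claw": 0.0},{"tx": 0,"ty": 0,"tz": 0.03,"rx": 0,"ry": 0,"rz": 0,"claw": 0.0},{"tx": 0,"ty": 0,"tz": 0.06,"rx": 0,"ry": 0,"rz": 0,"claw": 0.0},{"tx": 0,"ty": 0,"tz": 0.09,"rx": 0,"ry": 0,"rz": 0,"claw": 0.0},{"tx": 0,"ty": 0,"tz": 0.1,"rx": 0,"ry": 0,"rz": 0,"claw": 0.0}]'

```text
clock: 2.95
eef_pos: [623.4, -229.0, 123.3]
tool_rot: [3.14, -0.004, -0.035]
force: [1.1, -0.1, -3.6]
width: 10.0
```

```bash
python3 - <<'E'
from h import *
import pickle
from scipy.optimize import least_squares
np.set_printoptions(precision=1,suppress=True)
S=cam('scene');T=cam('side')
K=np.array([[353.13010492,0,320.24548072],[0,353.13010492,240.07293186],[0,0,1]])
W0=(K,np.array([-0.06956627,0,0,0,0]),np.array([649.9,85.5165,372.9]),R.from_euler('xyz',[-.33543,.001483,.000243]).as_matrix())
W1=pickle.load(open('w1.pkl','rb'))
s=lambda u,v:(u/2.8+160-.5+.5/2.8,v/2.8+190-.5+.5/2.8)
t=lambda u,v:(u/3+235-.33,v/3+165-.33)
w=lambda u,v:(u/2.6+170-.3,v/2.6-.3)
O=[(W0,w(103,503),(-100,-110,18)),(W0,w(610,457),(100,-110,18)),(W0,w(526,150),(71,0,32)),
(W1,(120,283),(-100,-110,18)),(W1,(66,105),(100,-110,18)),
(T,t(130,112),(-100,110,18)),(T,t(418,182),(100,-110,18)),(T,t(212,234),(-100,-110,18)),
(S,s(450,135),(-100,-110,18)),(S,s(760,150),(100,110,18)),(S,s(593,258),(100,-110,18))]
def L(p,l):
    a=p[2];return [p[0]+np.cos(a)*l[0]-np.sin(a)*l[1],p[1]+np.sin(a)*l[0]+np.cos(a)*l[1],l[2]]
E=[np.linalg.norm(np.array(atz(c,uv,l[2]))-0) for c,uv,l in O]
def f(p): return np.concatenate([(np.array(atz(c,uv,l[2]))-L(p,l))[:2] for c,uv,l in O])
r=least_squares(f,[625,120,.1],loss='soft_l1',f_scale=2,x_scale=[1,1,.01]);print(r.x[:2],round(r.x[2],4));print(f(r.x).reshape(-1,2))
print('start nominal',L(r.x,(0,147,40)))
w4=[atz(W0,w(*q),18) for q in [(583,434),(124,472)]];print(w4,'pred',L(r.x,(89,-99,18)),L(r.x,(-89,-99,18)))
E
```

```text
[625.7 127.2] 0.0901
[[ -0.4   4. ]
 [ -1.3   4. ]
 [ -1.4   3.6]
 [  4.2  -4.9]
 [ -1.5  -8.7]
 [ -2.5 -12.5]
 [ -5.5  -0.3]
 [  0.6   3. ]
 [  6.7   3.7]
 [  1.3  -5.6]
 [  6.7  -0.8]]
start nominal [np.float64(612.5028061055986), np.float64(273.64372299154206), 40]
[array([722.9,  39.5,  18. ]), array([545.1,  24.9,  18. ])] pred [np.float64(723.2865267885429), np.float64(36.654340884150145), 18] [np.float64(546.0092240608126), np.float64(20.630672840263628), 18]
```

Call:
apply_moves --increments '[{"tx": 0,"ty": 0.03,"tz": 0,"rx": 0,"ry": 0,"rz": 0.2,"claw": 0.0},{"tx": 0,"ty": 0.07,"tz": 0,"rx": 0,"ry": 0,"rz": 0.4,"claw": 0.0},{"tx": 0,"ty": 0.11,"tz": 0,"rx": 0,"ry": 0,"rz": 0.6,"claw": 0.0},{"tx": 0.003,"ty": 0.15,"tz": 0,"rx": 0,"ry": 0,"rz": 0.8,"claw": 0.0},{"tx": 0.003,"ty": 0.19,"tz": 0,"rx": 0,"ry": 0,"rz": 1.0,"claw": 0.0},{"tx": 0.003,"ty": 0.23,"tz": 0,"rx": 0,"ry": 0,"rz": 1.2,"claw": 0.0},{"tx": 0.003,"ty": 0.27,"tz": 0,"rx": 0,"ry": 0,"rz": 1.38,"claw": 0.0},{"tx": 0.003,"ty": 0.31,"tz": 0,"rx": 0,"ry": 0,"rz": 1.38,"claw": 0.0},{"tx": 0.003,"ty": 0.34,"tz": -0.01,"rx": 0,"ry": 0,"rz": 1.38,"claw": 0.0},{"tx": 0.003,"ty": 0.36,"tz": -0.03,"rx": 0,"ry": 0,"rz": 1.38,"claw": 0.0},{"tx": 0.003,"ty": 0.36,"tz": -0.045,"rx": 0,"ry": 0,"rz": 1.38,"claw": 0.0},{"tx": 0.003,"ty": 0.36,"tz": -0.045,"rx": 0,"ry": 0,"rz": 1.38,"claw": 0.0}]'

```text
clock: 4.15
eef_pos: [621.9, 132.0, 71.8]
tool_rot: [3.14, 0.007, 0.087]
force: [-0.2, -0.9, -4.3]
width: 9.8
```

```bash
python3 - <<'E'
from h import *
import pickle
c=cam('wrist');b=save('wrist','w2');pickle.dump(c,open('w2.pkl','wb'));s=read_state();print(s['eef_pos'],s['tool_rot'])
a=save('side','si2');save('scene','sc2')
f=lambda im,x,y,w,h,k:cv2.resize(im[y:y+h,x:x+w,::-1],None,fx=k,fy=k,interpolation=cv2.INTER_CUBIC)
A=f(a,265,165,125,90,6.4)  # 800x576
cv2.imwrite('pics/si2c.png',A)
E
```

```text
[623.33938943 130.54645824  73.32443214] [3.13981992 0.00402695 0.08477797]
```

View pics/w2.png

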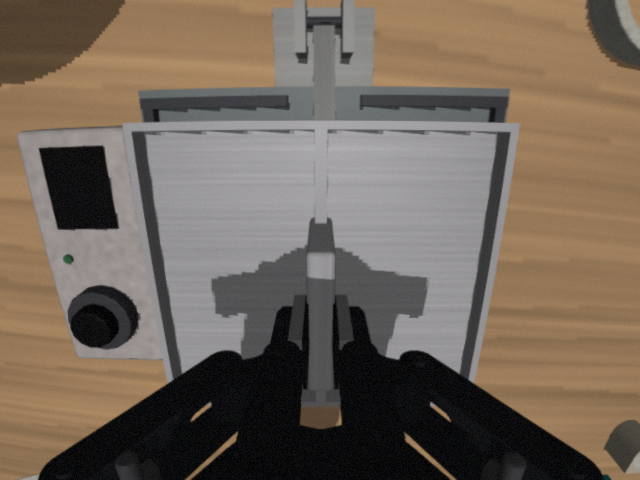

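View pics/si2c.png

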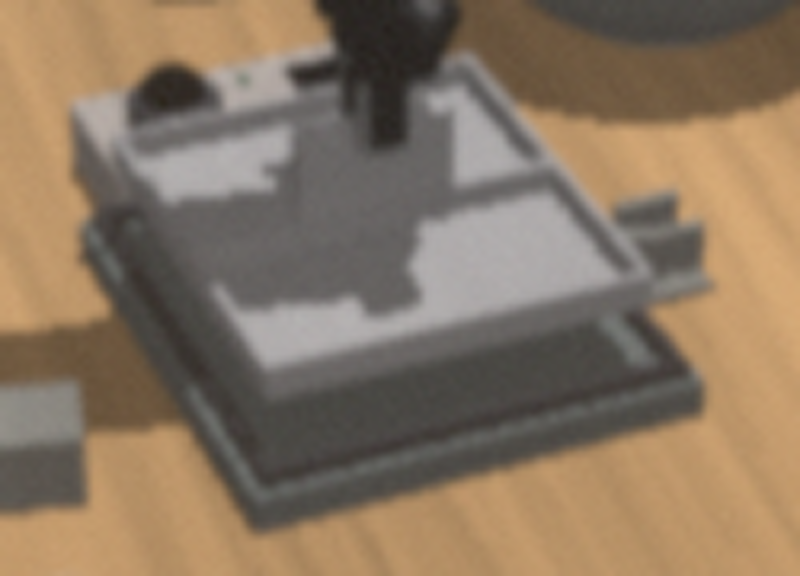

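```bash
python3 - <<'E'
from h import *
import pickle
np.set_printoptions(precision=1,suppress=True)
W=pickle.load(open('w2.pkl','rb'));T=cam('side')
t=lambda u,v:(u/6.4+265-.42,v/6.4+165-.42)
print('W bed++ +-',atz(W,(140,90),18),atz(W,(509,90),18),'tray',atz(W,(124,125),68),atz(W,(518,125),68))
print('lever',atz(W,(324,100),28),'btn',atz(W,(95,326),50))
print('T bed -- +- -+',atz(T,t(258,490),18),atz(T,t(702,380),18),atz(T,t(85,228),18),'tray',atz(T,t(265,372),68),atz(T,t(652,272),68),atz(T,t(120,150),68))
E
```

```text
W bed++ +- [714.4 247.3  18. ] [733.6  29.9  18. ] tray [696.9 231.6  68. ] [713.   46.9  68. ]
lever [716.3 138.6  28. ] btn [570.4 273.1  50. ]
T bed -- +- -+ [537.2  18.1  18. ] [732.7  31.9  18. ] [515.5 224.3  18. ] tray [544.7  27.8  68. ] [713.7  44.8  68. ] [529.5 204.2  68. ]
```

Call:
apply_moves --increments '[{"tx": 0.0035,"ty": -0.0015,"tz": 0,"rx": 0,"ry": 0,"rz": 0,"claw": 0.0},{"tx": 0.0035,"ty": -0.0015,"tz": -0.006,"rx": 0,"ry": 0,"rz": 0,"claw": 0.0},{"tx": 0.0035,"ty": -0.0015,"tz": -0.012,"rx": 0,"ry": 0,"rz": 0,"claw": 0.0},{"tx": 0.0035,"ty": -0.0015,"tz": -0.018,"rx": 0,"ry": 0,"rz": 0,"claw": 0.0},{"tx": 0.0035,"ty": -0.0015,"tz": -0.022,"rx": 0,"ry": 0,"rz": 0,"claw": 0.0},{"tx": 0.0035,"ty": -0.0015,"tz": -0.024,"rx": 0,"ry": 0,"rz": 0,"claw": 0.0},{"tx": 0.0035,"ty": -0.0015,"tz": -0.026,"rx": 0,"ry": 0,"rz": 0,"claw": 0.0},{"tx": 0.0035,"ty": -0.0015,"tz": -0.028,"rx": 0,"ry": 0,"rz": 0,"claw": 0.0},{"tx": 0.0035,"ty": -0.0015,"tz": -0.03,"rx": 0,"ry": 0,"rz": 0,"claw": 0.0},{"tx": 0.0035,"ty": -0.0015,"tz": -0.031,"rx": 0,"ry": 0,"rz": 0,"claw": 0.0},{"tx": 0.0035,"ty": -0.0015,"tz": -0.031,"rx": 0,"ry": 0,"rz": 0,"claw": 0.0}]'

```text
clock: 5.4
eef_pos: [628.5, 130.6, 43.9]
tool_rot: [-3.142, -0.0, 0.085]
force: [-0.6, 0.7, -4.4]
width: 10.0
```

Call:
apply_moves --increments '[{"tx": -0.001,"ty": -0.0005,"tz": -0.001,"rx": 0,"ry": 0,"rz": 0,"claw": 0.0},{"tx": -0.001,"ty": -0.0005,"tz": -0.002,"rx": 0,"ry": 0,"rz": 0,"claw": 0.0},{"tx": -0.001,"ty": -0.0005,"tz": -0.003,"rx": 0,"ry": 0,"rz": 0,"claw": 0.0},{"tx": -0.001,"ty": -0.0005,"tz": -0.004,"rx": 0,"ry": 0,"rz": 0,"claw": 0.0},{"tx": -0.001,"ty": -0.0005,"tz": -0.005,"rx": 0,"ry": 0,"rz": 0,"claw": 0.0},{"tx": -0.001,"ty": -0.0005,"tz": -0.005,"rx": 0,"ry": 0,"rz": 0,"claw": 0.0}]'

```text
clock: 6.0
eef_pos: [627.6, 130.0, 39.6]
tool_rot: [-3.141, -0.0, 0.085]
force: [-1.9, -0.6, 1.9]
width: 9.9
```

Call:
apply_moves --increments '[{"tx": 0,"ty": 0,"tz": 0,"rx": 0,"ry": 0,"rz": 0,"claw": 0.02},{"tx": 0,"ty": 0,"tz": 0,"rx": 0,"ry": 0,"rz": 0,"claw": 0.06},{"tx": 0,"ty": 0,"tz": 0,"rx": 0,"ry": 0,"rz": 0,"claw": 0.06},{"tx": 0,"ty": 0,"tz": 0.02,"rx": 0,"ry": 0,"rz": 0,"claw": 0.06},{"tx": 0,"ty": 0,"tz": 0.06,"rx": 0,"ry": 0,"rz": 0,"claw": 0.06},{"tx": 0,"ty": 0,"tz": 0.1,"rx": 0,"ry": 0,"rz": 0,"claw": 0.06},{"tx": 0,"ty": 0,"tz": 0.14,"rx": 0,"ry": 0,"rz": 0,"claw": 0.06},{"tx": 0,"ty": 0,"tz": 0.16,"rx": 0,"ry": 0,"rz": 0,"claw": 0.06},{"tx": 0,"ty": 0,"tz": 0.16,"rx": 0,"ry": 0,"rz": 0,"claw": 0.06}]'

```text
clock: 6.9
eef_pos: [630.1, 130.0, 203.0]
tool_rot: [-3.141, -0.007, 0.085]
force: [-0.0, -0.3, -0.3]
width: 60.0
```

```bash
python3 - <<'E'
from h import *
import pickle
c=cam('wrist');save('wrist','w3');pickle.dump(c,open('w3.pkl','wb'));print(read_state()['eef_pos'],read_state()['force'],c[2])
E
```

```text
[628.58182519 130.13354796 200.67531862] [-0.30604825 -0.02860996 -0.3999216 ] [713.73545027 137.55024525 370.27569757]
```

View pics/w3.png

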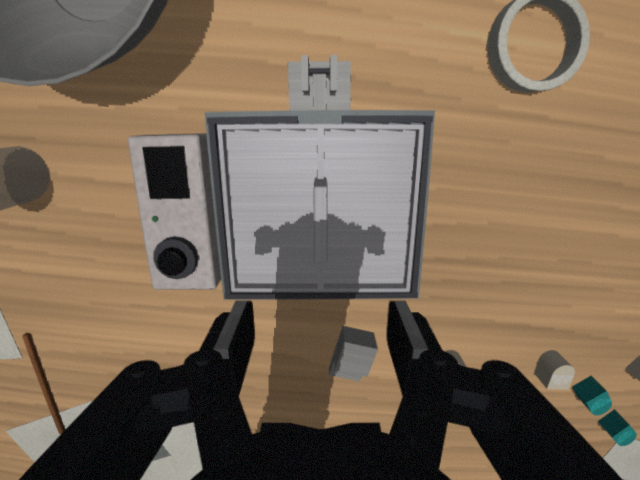

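Call:
apply_moves --increments '[{"tx": -0.02,"ty": -0.04,"tz": 0,"rx": 0,"ry": 0,"rz": -0.1,"claw": 0.06},{"tx": -0.04,"ty": -0.08,"tz": 0,"rx": 0,"ry": 0,"rz": -0.2,"claw": 0.06},{"tx": -0.06,"ty": -0.12,"tz": 0,"rx": 0,"ry": 0,"rz": -0.3,"claw": 0.06},{"tx": -0.08,"ty": -0.16,"tz": 0,"rx": 0,"ry": 0,"rz": -0.5,"claw": 0.06},{"tx": -0.1,"ty": -0.2,"tz": 0,"rx": 0,"ry": 0,"rz": -0.7,"claw": 0.06},{"tx": -0.12,"ty": -0.24,"tz": 0,"rx": 0,"ry": 0,"rz": -0.8,"claw": 0.06},{"tx": -0.14,"ty": -0.28,"tz": 0,"rx": 0,"ry": 0,"rz": -0.97,"claw": 0.06},{"tx": -0.16,"ty": -0.31,"tz": 0,"rx": 0,"ry": 0,"rz": -0.97,"claw": 0.06},{"tx": -0.168,"ty": -0.32,"tz": 0,"rx": 0,"ry": 0,"rz": -0.97,"claw": 0.06},{"tx": -0.168,"ty": -0.32,"tz": 0,"rx": 0,"ry": 0,"rz": -0.97,"claw": 0.06},{"tx": -0.168,"ty": -0.32,"tz": 0,"rx": 0,"ry": 0,"rz": -0.97,"claw": 0.06}]'

```text
clock: 8.05
eef_pos: [460.0, -188.5, 198.3]
tool_rot: [-3.14, 0.001, 0.002]
force: [1.0, 0.5, 0.5]
width: 60.1
```

```bash
python3 - <<'E'
from h import *
import pickle
c=cam('wrist');im=save('wrist','w4');pickle.dump(c,open('w4.pkl','wb'));print(read_state()['eef_pos'],read_state()['tool_rot'],c[2])
hsv=cv2.cvtColor(im,cv2.COLOR_RGB2HSV)
cv2.imwrite('pics/w4c.png',cv2.resize(im[80:400,40:600,::-1],None,fx=1.42,fy=1.42,interpolation=cv2.INTER_CUBIC))
E
```

```text
[ 460.41925858 -188.08018503  198.41233661] [-3.14042807e+00  3.84938636e-04  3.50933853e-03] [ 545.29227458 -188.00808213  364.93953811]
```

View pics/w4c.png

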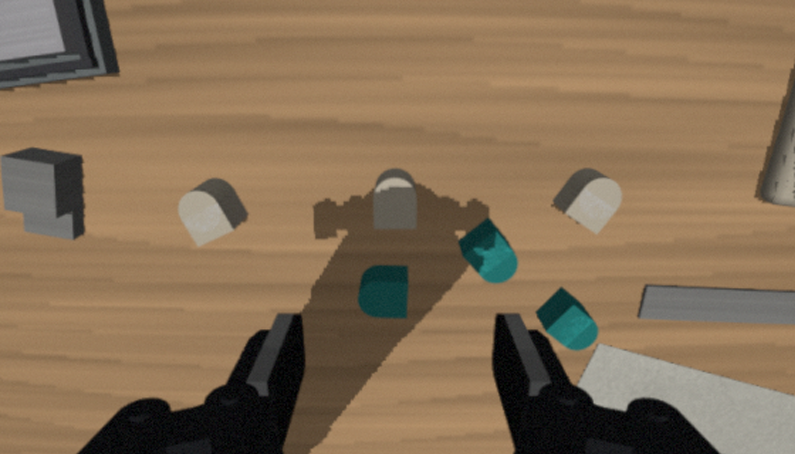

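```bash
python3 - <<'E'
from h import *
import pickle
np.set_printoptions(precision=1,suppress=True)
W=pickle.load(open('w4.pkl','rb'));w=lambda u,v:(u/1.42+40-.15,v/1.42+80-.15)
for n,z,*ps in [('l1',34,(194,246),(234,229),(197,192)),('l2',34,(374,229),(415,229),(395,179)),('l3',34,(565,206),(599,234),(614,183)),('tq',34,(488,252)),('tq2',34,(385,290)),('gauge',34,(5,154),(4,207),(58,213),(55,161))]:
    q=[atz(W,w(*p),z)[:2] for p in ps]; print(n,*q)
    if n[0]=='l':
        m=(q[0]+q[1])/2; d=q[2]-m; print('  centre',m+d/2,'len',np.linalg.norm(d),'wid',np.linalg.norm(q[0]-q[1]),'yaw',np.arctan2(d[1],d[0]), 'yaw from flat',np.arctan2(*(q[0]-q[1])[::-1])-np.pi/2)
W3=pickle.load(open('w3.pkl','rb'));W2=pickle.load(open('w2.pkl','rb'))
print('btn',tri([(W2,(95,326)),(W3,(172,261))]),atz(W3,(172,261),50))
E
```

```text
l1 [415.4 -41.6] [428.4 -72.1] [455.4 -49. ]
  centre [438.7 -52.9] len 34.43200816105 wid 33.236091510736465 yaw 0.23060198971019483 yaw from flat 0.40230602336264476
l2 [ 428.7 -171. ] [ 428.8 -199.7] [ 464.6 -185.7]
  centre [ 446.7 -185.5] len 35.86767767724343 wid 28.69173966046908 yaw -0.009455768867314907 yaw from flat 0.002761669968138536
l3 [ 446.  -303.6] [ 425.4 -330.5] [ 462.6 -336.1]
  centre [ 449.2 -326.6] len 32.99537380352138 wid 33.87186924368885 yaw -0.6140528489532869 yaw from flat -0.6542248465798388
tq [ 411.5 -252. ]
tq2 [ 381.4 -178.4]
gauge [483.4  86.6] [444.8  97.4] [440.2  56. ] [478.   49.9]
btn (array([571.3, 272.3,  51.2]), [0.10077877038687573, 0.10077877038683403]) [570.9 272.9  50. ]
```

Call:
apply_moves --increments '[{"tx": -0.0134,"ty": 0.0025,"tz": -0.03,"rx": 0,"ry": 0,"rz": 0,"claw": 0.0},{"tx": -0.0134,"ty": 0.0025,"tz": -0.07,"rx": 0,"ry": 0,"rz": 0,"claw": 0.0},{"tx": -0.0134,"ty": 0.0025,"tz": -0.11,"rx": 0,"ry": 0,"rz": 0,"claw": 0.0},{"tx": -0.0134,"ty": 0.0025,"tz": -0.14,"rx": 0,"ry": 0,"rz": 0,"claw": 0.0},{"tx": -0.0134,"ty": 0.0025,"tz": -0.155,"rx": 0,"ry": 0,"rz": 0,"claw": 0.0},{"tx": -0.0134,"ty": 0.0025,"tz": -0.159,"rx": 0,"ry": 0,"rz": 0,"claw": 0.0},{"tx": -0.0134,"ty": 0.0025,"tz": -0.16,"rx": 0,"ry": 0,"rz": 0,"claw": 0.0},{"tx": -0.0134,"ty": 0.0025,"tz": -0.162,"rx": 0,"ry": 0,"rz": 0,"claw": 0.0},{"tx": -0.0134,"ty": 0.0025,"tz": -0.163,"rx": 0,"ry": 0,"rz": 0,"claw": 0.0},{"tx": -0.0134,"ty": 0.0025,"tz": -0.164,"rx": 0,"ry": 0,"rz": 0,"claw": 0.0},{"tx": -0.0134,"ty": 0.0025,"tz": -0.164,"rx": 0,"ry": 0,"rz": 0,"claw": 0.0}]'

```text
clock: 9.2
eef_pos: [446.4, -187.5, 35.4]
tool_rot: [3.141, -0.001, 0.001]
force: [-0.3, -0.5, 0.2]
width: -0.3
```

Call:
apply_moves --increments '[{"tx": 0,"ty": 0,"tz": -0.001,"rx": 0,"ry": 0,"rz": 0,"claw": 0.0},{"tx": 0,"ty": 0,"tz": -0.002,"rx": 0,"ry": 0,"rz": 0,"claw": 0.0},{"tx": 0,"ty": 0,"tz": -0.002,"rx": 0,"ry": 0,"rz": 0,"claw": 0.0}]'

```text
clock: 9.5
eef_pos: [446.0, -187.4, 32.9]
tool_rot: [-3.141, 0.0, 0.001]
force: [-0.1, -0.7, 0.1]
width: -0.1
```

Call:
apply_moves --increments '[{"tx": 0,"ty": 0,"tz": -0.001,"rx": 0,"ry": 0,"rz": 0,"claw": 0.0},{"tx": 0,"ty": 0,"tz": -0.002,"rx": 0,"ry": 0,"rz": 0,"claw": 0.0},{"tx": 0,"ty": 0,"tz": -0.003,"rx": 0,"ry": 0,"rz": 0,"claw": 0.0},{"tx": 0,"ty": 0,"tz": -0.003,"rx": 0,"ry": 0,"rz": 0,"claw": 0.0}]'

```text
clock: 9.9
eef_pos: [446.0, -187.5, 29.8]
tool_rot: [-3.141, 0.0, 0.001]
force: [0.8, -0.8, 0.2]
width: 0.0
```

Call:
apply_moves --increments '[{"tx": 0,"ty": 0,"tz": -0.001,"rx": 0,"ry": 0,"rz": 0,"claw": 0.0},{"tx": 0,"ty": 0,"tz": -0.002,"rx": 0,"ry": 0,"rz": 0,"claw": 0.0},{"tx": 0,"ty": 0,"tz": -0.002,"rx": 0,"ry": 0,"rz": 0,"claw": 0.0}]'

```text
clock: 10.2
eef_pos: [446.0, -187.4, 27.9]
tool_rot: [-3.141, 0.0, 0.001]
force: [0.3, 0.7, 0.0]
width: -0.4
```

Odd: no contact. Back off and look.

Call:
apply_moves --increments '[{"tx": 0,"ty": 0,"tz": 0.04,"rx": 0,"ry": 0,"rz": 0,"claw": 0.0},{"tx": 0,"ty": 0,"tz": 0.08,"rx": 0,"ry": 0,"rz": 0,"claw": 0.0},{"tx": 0,"ty": 0,"tz": 0.12,"rx": 0,"ry": 0,"rz": 0,"claw": 0.0},{"tx": 0.013,"ty": 0,"tz": 0.16,"rx": 0,"ry": 0,"rz": 0,"claw": 0.0},{"tx": 0.013,"ty": 0,"tz": 0.171,"rx": 0,"ry": 0,"rz": 0,"claw": 0.0},{"tx": 0.013,"ty": 0,"tz": 0.171,"rx": 0,"ry": 0,"rz": 0,"claw": 0.0}]'

```text
clock: 10.8
eef_pos: [460.3, -187.7, 200.5]
tool_rot: [3.141, -0.004, 0.002]
force: [-0.0, -0.2, 0.2]
width: -0.2
```

```bash
python3 - <<'E'
from h import *
import pickle
c=cam('wrist');im=save('wrist','w5');pickle.dump(c,open('w5.pkl','wb'));print(read_state()['eef_pos'],read_state()['tool_rot'],c[2])
cv2.imwrite('pics/w5c.png',cv2.resize(im[80:400,40:600,::-1],None,fx=1.42,fy=1.42,interpolation=cv2.INTER_CUBIC))
a=cv2.imread('pics/w4.png').astype(int);d=np.abs(a-im[:,:,::-1]).sum(2)
print('grey at l2 old/new',a[222,318],im[222,318,::-1])
E
```

```text
[ 458.93254161 -187.08839374  198.93356686] [-3.14124085e+00 -4.39145529e-04  1.39738423e-03] [ 544.82336689 -186.88863889  367.44359635]
grey at l2 old/new [81 90 97] [79 89 94]
```

View pics/w5c.png

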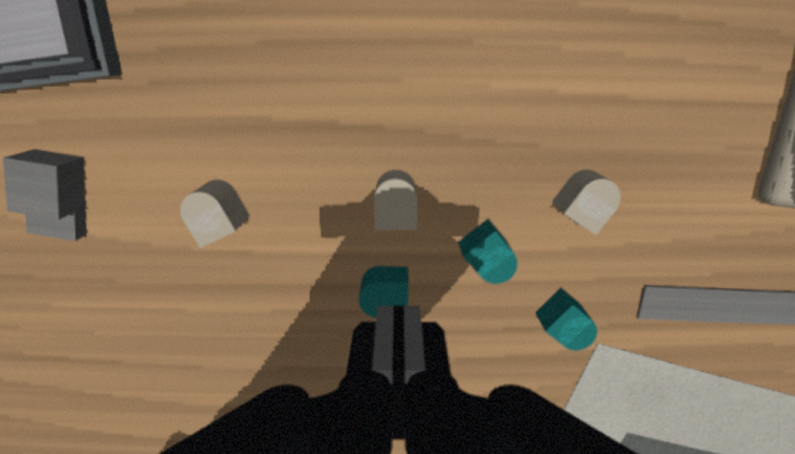

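```bash
python3 - <<'E'
from h import *
import pickle
np.set_printoptions(precision=1,suppress=True)
W=pickle.load(open('w5.pkl','rb'));w=lambda u,v:(u/1.42+40-.15,v/1.42+80-.15)
for z in (180,200,210,220,240): print(z,atz(W,w(384,307),z),atz(W,w(413,307),z))
import cv2
im=save('side','si3'); T=cam('side');p=proj(T,[459,-187,199]);print(p)
u,v=map(int,p); cv2.imwrite('pics/si3c.png',cv2.resize(im[v-60:v+90,u-100:u+100,::-1],None,fx=4,fy=4))
print('lift l2 in crop',(proj(T,[446.5,-186,31])-[u-100,v-60])*4,'tcp',(p-[u-100,v-60])*4)
E
```

```text
180 [ 445.1 -181.3  180. ] [ 445.1 -193.5  180. ]
200 [ 455.8 -181.9  200. ] [ 455.8 -192.8  200. ]
210 [ 461.1 -182.2  210. ] [ 461.1 -192.4  210. ]
220 [ 466.4 -182.5  220. ] [ 466.4 -192.1  220. ]
240 [ 477.  -183.1  240. ] [ 477.1 -191.4  240. ]
[292.1 237.2]
lift l2 in crop [393.  482.6] tcp [400.4 240.6]
```

View pics/si3c.png

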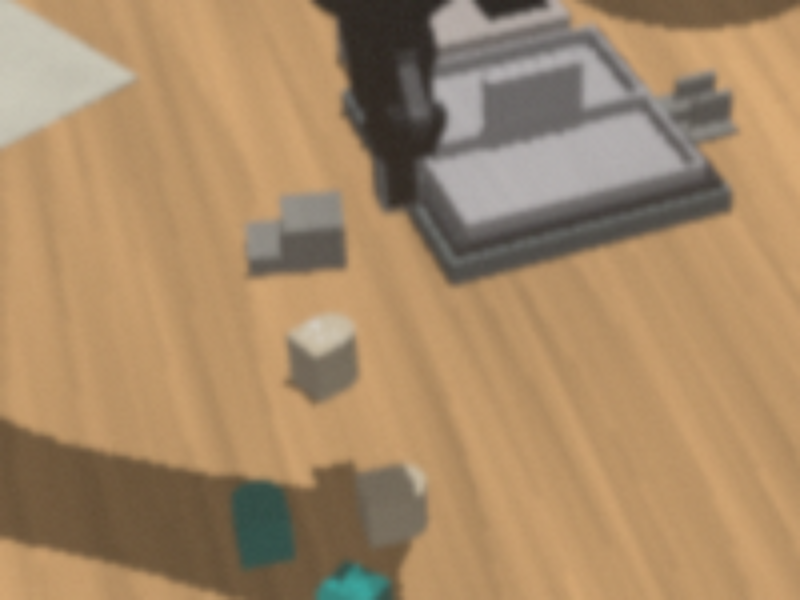

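Call:
apply_moves --increments '[{"tx": -0.012,"ty": 0.001,"tz": -0.04,"rx": 0,"ry": 0,"rz": 0,"claw": 0.0},{"tx": -0.012,"ty": 0.001,"tz": -0.08,"rx": 0,"ry": 0,"rz": 0,"claw": 0.0},{"tx": -0.012,"ty": 0.001,"tz": -0.12,"rx": 0,"ry": 0,"rz": 0,"claw": 0.0},{"tx": -0.012,"ty": 0.001,"tz": -0.15,"rx": 0,"ry": 0,"rz": 0,"claw": 0.0},{"tx": -0.012,"ty": 0.001,"tz": -0.165,"rx": 0,"ry": 0,"rz": 0,"claw": 0.0},{"tx": -0.012,"ty": 0.001,"tz": -0.17,"rx": 0,"ry": 0,"rz": 0,"claw": 0.0},{"tx": -0.012,"ty": 0.001,"tz": -0.173,"rx": 0,"ry": 0,"rz": 0,"claw": 0.0},{"tx": -0.012,"ty": 0.001,"tz": -0.175,"rx": 0,"ry": 0,"rz": 0,"claw": 0.0},{"tx": -0.012,"ty": 0.001,"tz": -0.175,"rx": 0,"ry": 0,"rz": 0,"claw": 0.0}]'

```text
clock: 11.8
eef_pos: [447.4, -186.6, 24.4]
tool_rot: [3.141, -0.001, 0.001]
force: [0.4, -0.0, -0.1]
width: 0.1
```

Call:
apply_moves --increments '[{"tx": 0,"ty": 0,"tz": -0.001,"rx": 0,"ry": 0,"rz": 0,"claw": 0.0},{"tx": 0,"ty": 0,"tz": -0.002,"rx": 0,"ry": 0,"rz": 0,"claw": 0.0},{"tx": 0,"ty": 0,"tz": -0.002,"rx": 0,"ry": 0,"rz": 0,"claw": 0.0}]'

```text
clock: 12.1
eef_pos: [447.4, -186.4, 22.3]
tool_rot: [3.141, -0.001, 0.001]
force: [-0.2, 0.2, 0.1]
width: -0.2
```

Call:
apply_moves --increments '[{"tx": 0,"ty": 0,"tz": -0.001,"rx": 0,"ry": 0,"rz": 0,"claw": 0.0},{"tx": 0,"ty": 0,"tz": -0.002,"rx": 0,"ry": 0,"rz": 0,"claw": 0.0},{"tx": 0,"ty": 0,"tz": -0.002,"rx": 0,"ry": 0,"rz": 0,"claw": 0.0}]'

```text
clock: 12.4
eef_pos: [447.0, -186.5, 19.9]
tool_rot: [-3.142, 0.0, 0.001]
force: [-0.0, -0.3, -0.8]
width: 0.1
```

Call:
apply_moves --increments '[{"tx": 0,"ty": 0,"tz": -0.001,"rx": 0,"ry": 0,"rz": 0,"claw": 0.0},{"tx": 0,"ty": 0,"tz": -0.002,"rx": 0,"ry": 0,"rz": 0,"claw": 0.0},{"tx": 0,"ty": 0,"tz": -0.002,"rx": 0,"ry": 0,"rz": 0,"claw": 0.0}]'

```text
clock: 12.7
eef_pos: [447.0, -186.4, 17.9]
tool_rot: [-3.141, 0.0, 0.001]
force: [-0.5, -0.8, 0.5]
width: -0.1
```

Call:
apply_moves --increments '[{"tx": 0,"ty": 0,"tz": -0.001,"rx": 0,"ry": 0,"rz": 0,"claw": 0.0},{"tx": 0,"ty": 0,"tz": -0.002,"rx": 0,"ry": 0,"rz": 0,"claw": 0.0},{"tx": 0,"ty": 0,"tz": -0.002,"rx": 0,"ry": 0,"rz": 0,"claw": 0.0}]'

```text
clock: 13.0
eef_pos: [447.0, -186.4, 15.9]
tool_rot: [-3.142, 0.0, 0.001]
force: [-0.2, 0.0, 0.8]
width: -0.1
```

Call:
apply_moves --increments '[{"tx": 0,"ty": 0,"tz": -0.001,"rx": 0,"ry": 0,"rz": 0,"claw": 0.0},{"tx": 0,"ty": 0,"tz": -0.002,"rx": 0,"ry": 0,"rz": 0,"claw": 0.0},{"tx": 0,"ty": 0,"tz": -0.002,"rx": 0,"ry": 0,"rz": 0,"claw": 0.0}]'

```text
clock: 13.3
eef_pos: [447.0, -186.4, 13.9]
tool_rot: [-3.142, 0.0, 0.001]
force: [-0.6, 0.3, 0.3]
width: -0.1
```

Call:
apply_moves --increments '[{"tx": 0,"ty": 0,"tz": -0.001,"rx": 0,"ry": 0,"rz": 0,"claw": 0.0},{"tx": 0,"ty": 0,"tz": -0.002,"rx": 0,"ry": 0,"rz": 0,"claw": 0.0},{"tx": 0,"ty": 0,"tz": -0.002,"rx": 0,"ry": 0,"rz": 0,"claw": 0.0}]'

```text
clock: 13.6
eef_pos: [447.0, -186.4, 11.9]
tool_rot: [-3.142, 0.0, 0.001]
force: [-0.1, 0.8, -0.4]
width: -0.2
```

Call:
apply_moves --increments '[{"tx": 0,"ty": 0,"tz": -0.001,"rx": 0,"ry": 0,"rz": 0,"claw": 0.0},{"tx": 0,"ty": 0,"tz": -0.002,"rx": 0,"ry": 0,"rz": 0,"claw": 0.0},{"tx": 0,"ty": 0,"tz": -0.002,"rx": 0,"ry": 0,"rz": 0,"claw": 0.0}]'

```text
clock: 13.9
eef_pos: [447.1, -186.4, 9.9]
tool_rot: [-3.142, 0.0, 0.001]
force: [-0.7, -0.5, 0.8]
width: -0.3
```

```bash
cat >> h.py <<'E'
def crop(im,cx,cy,w,h,W,H):
    x=int(max(0,min(640-w,cx-w/2)));y=int(max(0,min(480-h,cy-h/2)))
    return cv2.resize(im[y:y+h,x:x+w,::-1],(W,H),interpolation=cv2.INTER_CUBIC),(x,y)
E
python3 - <<'E'
from h import *
P=[447,-186.4,30]
a=save('side','si4');b=save('scene','sc4');c=save('wrist','w6')
A,oa=crop(a,*proj(cam('side'),P),100,75,400,300);B,ob=crop(b,*proj(cam('scene'),P),100,75,400,300)
C,oc=crop(c,320,270,400,300,400,300);D,od=crop(b,*proj(cam('scene'),[500,-50,50]),200,150,400,300)
cv2.imwrite('pics/m1.png',np.vstack([np.hstack([A,B]),np.hstack([C,D])]));print(oa,ob,oc,od,proj(cam('side'),P),proj(cam('scene'),P))
E
```

```text
(240, 260) (184, 204) (120, 120) (190, 153) [290.54082696 298.03530489] [234.52247332 241.67598539]
```

View pics/m1.png

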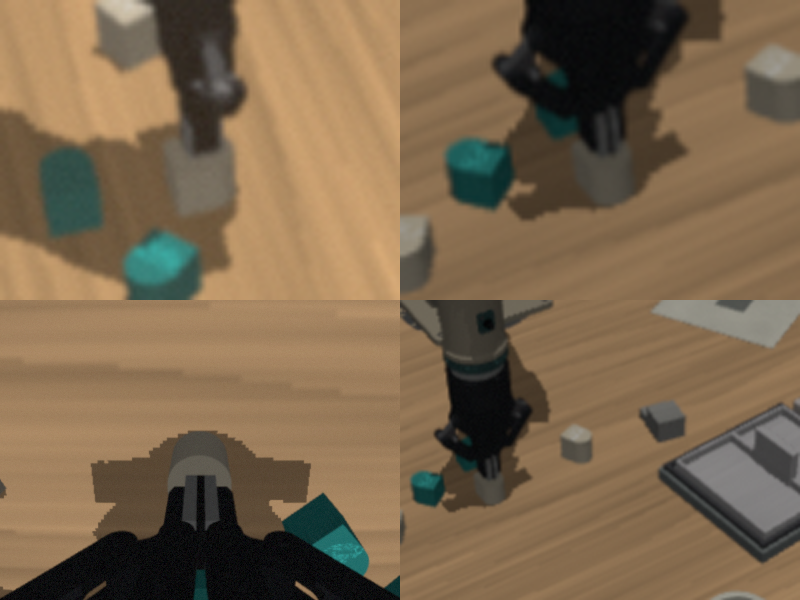

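Call:
apply_moves --increments '[{"tx": 0,"ty": 0,"tz": -0.001,"rx": 0,"ry": 0,"rz": 0,"claw": 0.0},{"tx": 0,"ty": 0,"tz": -0.002,"rx": 0,"ry": 0,"rz": 0,"claw": 0.0},{"tx": 0,"ty": 0,"tz": -0.002,"rx": 0,"ry": 0,"rz": 0,"claw": 0.0}]'

```text
clock: 14.35
eef_pos: [447.0, -186.4, 7.9]
tool_rot: [-3.141, 0.0, 0.001]
force: [-0.6, 0.1, -0.2]
width: -0.0
```

Call:
apply_moves --increments '[{"tx": 0,"ty": 0,"tz": -0.001,"rx": 0,"ry": 0,"rz": 0,"claw": 0.0},{"tx": 0,"ty": 0,"tz": -0.002,"rx": 0,"ry": 0,"rz": 0,"claw": 0.0},{"tx": 0,"ty": 0,"tz": -0.002,"rx": 0,"ry": 0,"rz": 0,"claw": 0.0}]'

```text
clock: 14.65
eef_pos: [447.2, -186.5, 6.8]
tool_rot: [-3.141, -0.001, 0.001]
force: [-1.7, 0.5, 11.0]
width: 0.1
```

Call:
apply_moves --increments '[{"tx": 0,"ty": 0,"tz": 0.04,"rx": 0,"ry": 0,"rz": 0,"claw": 0.0},{"tx": 0.0,"ty": 0.03,"tz": 0.06,"rx": 0,"ry": 0,"rz": 0,"claw": 0.0},{"tx": 0.014,"ty": 0.08,"tz": 0.06,"rx": 0,"ry": 0,"rz": 0,"claw": 0.0},{"tx": 0.014,"ty": 0.125,"tz": 0.06,"rx": 0,"ry": 0,"rz": 0,"claw": 0.0},{"tx": 0.014,"ty": 0.17,"tz": 0.06,"rx": 0,"ry": 0,"rz": 0,"claw": 0.0},{"tx": 0.014,"ty": 0.215,"tz": 0.06,"rx": 0,"ry": 0,"rz": 0,"claw": 0.0},{"tx": 0.014,"ty": 0.25,"tz": 0.04,"rx": 0,"ry": 0,"rz": 0,"claw": 0.0},{"tx": 0.014,"ty": 0.26,"tz": 0.02,"rx": 0,"ry": 0,"rz": 0,"claw": 0.0},{"tx": 0.014,"ty": 0.26,"tz": 0.01,"rx": 0,"ry": 0,"rz": 0,"claw": 0.0},{"tx": 0.014,"ty": 0.26,"tz": 0.007,"rx": 0,"ry": 0,"rz": 0,"claw": 0.0},{"tx": 0.014,"ty": 0.26,"tz": 0.006,"rx": 0,"ry": 0,"rz": 0,"claw": 0.0},{"tx": 0.014,"ty": 0.26,"tz": 0.006,"rx": 0,"ry": 0,"rz": 0,"claw": 0.0}]'

```text
clock: 15.85
eef_pos: [461.6, 72.0, 12.5]
tool_rot: [3.141, -0.001, -0.002]
force: [-0.6, 0.6, 0.2]
width: -0.2
```

Call:
apply_moves --increments '[{"tx": 0,"ty": 0,"tz": -0.001,"rx": 0,"ry": 0,"rz": 0,"claw": 0.0},{"tx": 0,"ty": 0,"tz": -0.003,"rx": 0,"ry": 0,"rz": 0,"claw": 0.0},{"tx": 0,"ty": 0,"tz": -0.003,"rx": 0,"ry": 0,"rz": 0,"claw": 0.0},{"tx": 0,"ty": 0,"tz": -0.003,"rx": 0,"ry": 0,"rz": 0,"claw": 0.0}]'

```text
clock: 16.25
eef_pos: [461.7, 73.0, 9.8]
tool_rot: [-3.142, -0.002, -0.0]
force: [-0.1, -0.2, 7.4]
width: 0.2
```

Call:
apply_moves --increments '[{"tx": 0,"ty": 0,"tz": 0.03,"rx": 0,"ry": 0,"rz": 0,"claw": 0.0},{"tx": -0.01,"ty": -0.03,"tz": 0.05,"rx": 0,"ry": 0,"rz": 0,"claw": 0.0},{"tx": -0.022,"ty": -0.07,"tz": 0.05,"rx": 0,"ry": 0,"rz": 0,"claw": 0.0},{"tx": -0.022,"ty": -0.11,"tz": 0.05,"rx": 0,"ry": 0,"rz": 0,"claw": 0.0},{"tx": -0.022,"ty": -0.125,"tz": 0.03,"rx": 0,"ry": 0,"rz": 0,"claw": 0.0},{"tx": -0.022,"ty": -0.125,"tz": 0.015,"rx": 0,"ry": 0,"rz": 0,"claw": 0.0},{"tx": -0.022,"ty": -0.125,"tz": 0.008,"rx": 0,"ry": 0,"rz": 0,"claw": 0.0},{"tx": -0.022,"ty": -0.125,"tz": 0.005,"rx": 0,"ry": 0,"rz": 0,"claw": 0.0},{"tx": -0.022,"ty": -0.125,"tz": 0.003,"rx": 0,"ry": 0,"rz": 0,"claw": 0.0},{"tx": -0.022,"ty": -0.125,"tz": 0.003,"rx": 0,"ry": 0,"rz": 0,"claw": 0.0}]'

```text
clock: 17.25
eef_pos: [439.1, -51.1, 12.8]
tool_rot: [-3.141, -0.001, 0.002]
force: [-1.9, -0.4, 4.3]
width: -0.2
```

Call:
apply_moves --increments '[{"tx": 0,"ty": 0,"tz": 0.04,"rx": 0,"ry": 0,"rz": 0,"claw": 0.0},{"tx": 0.004,"ty": -0.04,"tz": 0.06,"rx": 0,"ry": 0,"rz": 0,"claw": 0.0},{"tx": 0.009,"ty": -0.085,"tz": 0.06,"rx": 0,"ry": 0,"rz": 0,"claw": 0.0},{"tx": 0.009,"ty": -0.13,"tz": 0.06,"rx": 0,"ry": 0,"rz": 0,"claw": 0.0},{"tx": 0.009,"ty": -0.175,"tz": 0.06,"rx": 0,"ry": 0,"rz": 0,"claw": 0.0},{"tx": 0.009,"ty": -0.22,"tz": 0.06,"rx": 0,"ry": 0,"rz": 0,"claw": 0.0},{"tx": 0.009,"ty": -0.26,"tz": 0.045,"rx": 0,"ry": 0,"rz": 0,"claw": 0.0},{"tx": 0.009,"ty": -0.274,"tz": 0.02,"rx": 0,"ry": 0,"rz": 0,"claw": 0.0},{"tx": 0.009,"ty": -0.274,"tz": 0.008,"rx": 0,"ry": 0,"rz": 0,"claw": 0.0},{"tx": 0.009,"ty": -0.274,"tz": 0.003,"rx": 0,"ry": 0,"rz": 0,"claw": 0.0},{"tx": 0.009,"ty": -0.274,"tz": -0.001,"rx": 0,"ry": 0,"rz": 0,"claw": 0.0},{"tx": 0.009,"ty": -0.274,"tz": -0.001,"rx": 0,"ry": 0,"rz": 0,"claw": 0.0}]'

```text
clock: 18.45
eef_pos: [448.7, -323.8, 11.2]
tool_rot: [-3.141, -0.0, 0.003]
force: [-0.9, -0.2, 0.2]
width: 0.1
```

Call:
apply_moves --increments '[{"tx": 0,"ty": 0,"tz": -0.002,"rx": 0,"ry": 0,"rz": 0,"claw": 0.0},{"tx": 0,"ty": 0,"tz": -0.003,"rx": 0,"ry": 0,"rz": 0,"claw": 0.0},{"tx": 0,"ty": 0,"tz": -0.005,"rx": 0,"ry": 0,"rz": 0,"claw": 0.0},{"tx": 0,"ty": 0,"tz": -0.005,"rx": 0,"ry": 0,"rz": 0,"claw": 0.0},{"tx": 0,"ty": 0,"tz": -0.005,"rx": 0,"ry": 0,"rz": 0,"claw": 0.0}]'

```text
clock: 18.95
eef_pos: [448.6, -325.4, 6.8]
tool_rot: [-3.142, -0.001, 0.001]
force: [-0.1, 1.7, 6.4]
width: 0.3
```

Call:
apply_moves --increments '[{"tx": 0,"ty": 0,"tz": 0.04,"rx": 0,"ry": 0,"rz": 0,"claw": 0.0},{"tx": 0,"ty": 0,"tz": 0.06,"rx": 0,"ry": 0,"rz": -1.6,"claw": 0.06},{"tx": 0,"ty": 0,"tz": 0.06,"rx": 0,"ry": 0,"rz": -3.2,"claw": 0.06},{"tx": 0,"ty": 0,"tz": 0.06,"rx": 0,"ry": 0,"rz": -4.8,"claw": 0.06},{"tx": 0,"ty": 0,"tz": 0.06,"rx": 0,"ry": 0,"rz": -6.2,"claw": 0.06},{"tx": 0,"ty": 0,"tz": 0.06,"rx": 0,"ry": 0,"rz": -7.4,"claw": 0.06},{"tx": 0,"ty": 0,"tz": 0.05,"rx": 0,"ry": 0,"rz": -7.4,"claw": 0.06},{"tx": 0,"ty": 0,"tz": 0.02,"rx": 0,"ry": 0,"rz": -7.4,"claw": 0.06},{"tx": 0,"ty": 0,"tz": 0.0,"rx": 0,"ry": 0,"rz": -7.4,"claw": 0.06},{"tx": 0,"ty": 0,"tz": -0.013,"rx": 0,"ry": 0,"rz": -7.4,"claw": 0.06},{"tx": 0,"ty": 0,"tz": -0.022,"rx": 0,"ry": 0,"rz": -7.4,"claw": 0.06},{"tx": 0,"ty": 0,"tz": -0.022,"rx": 0,"ry": 0,"rz": -7.4,"claw": 0.06}]'

```text
clock: 20.15
eef_pos: [447.5, -325.2, -17.0]
tool_rot: [-3.141, 0.002, -0.645]
force: [-0.6, -0.2, -0.1]
width: 60.0
```

Call:
apply_moves --increments '[{"tx": 0,"ty": 0,"tz": 0,"rx": 0,"ry": 0,"rz": 0,"claw": 0.04},{"tx": 0,"ty": 0,"tz": 0,"rx": 0,"ry": 0,"rz": 0,"claw": 0.02},{"tx": 0,"ty": 0,"tz": 0,"rx": 0,"ry": 0,"rz": 0,"claw": 0.0},{"tx": 0,"ty": 0,"tz": 0,"rx": 0,"ry": 0,"rz": 0,"claw": 0.0},{"tx": 0,"ty": 0,"tz": 0,"rx": 0,"ry": 0,"rz": 0,"claw": 0.0}]'

```text
clock: 20.65
eef_pos: [448.8, -326.2, -14.9]
tool_rot: [3.142, -0.002, -0.645]
force: [-0.8, -0.4, 6.1]
width: 28.5
```

Call:
apply_moves --increments '[{"tx": 0,"ty": 0,"tz": 0.01,"rx": 0,"ry": 0,"rz": 0,"claw": 0.0},{"tx": 0,"ty": 0,"tz": 0.04,"rx": 0,"ry": 0,"rz": 0,"claw": 0.0},{"tx": 0,"ty": 0,"tz": 0.08,"rx": 0,"ry": 0,"rz": 0,"claw": 0.0},{"tx": 0,"ty": 0,"tz": 0.11,"rx": 0,"ry": 0,"rz": 0,"claw": 0.0},{"tx": 0,"ty": 0,"tz": 0.116,"rx": 0,"ry": 0,"rz": 1,"claw": 0.0},{"tx": 0,"ty": 0,"tz": 0.116,"rx": 0,"ry": 0,"rz": 2.5,"claw": 0.0},{"tx": 0,"ty": 0,"tz": 0.116,"rx": 0,"ry": 0,"rz": 4,"claw": 0.0},{"tx": 0,"ty": 0,"tz": 0.116,"rx": 0,"ry": 0,"rz": 5.5,"claw": 0.0},{"tx": 0,"ty": 0,"tz": 0.116,"rx": 0,"ry": 0,"rz": 7,"claw": 0.0},{"tx": 0,"ty": 0,"tz": 0.116,"rx": 0,"ry": 0,"rz": 8.38,"claw": 0.0},{"tx": 0,"ty": 0,"tz": 0.116,"rx": 0,"ry": 0,"rz": 8.38,"claw": 0.0}]'

```text
clock: 21.75
eef_pos: [448.0, -325.4, 100.7]
tool_rot: [-3.141, -0.001, 0.087]
force: [0.0, 0.8, 1.2]
width: 28.9
```

Call:
apply_moves --increments '[{"tx": 0.01,"ty": 0.03,"tz": 0,"rx": 0,"ry": 0,"rz": 0,"claw": 0.0},{"tx": 0.023,"ty": 0.07,"tz": 0,"rx": 0,"ry": 0,"rz": 0,"claw": 0.0},{"tx": 0.037,"ty": 0.115,"tz": 0,"rx": 0,"ry": 0,"rz": 0,"claw": 0.0},{"tx": 0.051,"ty": 0.16,"tz": 0,"rx": 0,"ry": 0,"rz": 0,"claw": 0.0},{"tx": 0.066,"ty": 0.205,"tz": 0,"rx": 0,"ry": 0,"rz": 0,"claw": 0.0},{"tx": 0.08,"ty": 0.25,"tz": 0,"rx": 0,"ry": 0,"rz": 0,"claw": 0.0},{"tx": 0.095,"ty": 0.295,"tz": 0,"rx": 0,"ry": 0,"rz": 0,"claw": 0.0},{"tx": 0.108,"ty": 0.335,"tz": 0,"rx": 0,"ry": 0,"rz": 0,"claw": 0.0},{"tx": 0.12,"ty": 0.375,"tz": 0,"rx": 0,"ry": 0,"rz": 0,"claw": 0.0},{"tx": 0.1275,"ty": 0.401,"tz": 0,"rx": 0,"ry": 0,"rz": 0,"claw": 0.0},{"tx": 0.1275,"ty": 0.401,"tz": -0.01,"rx": 0,"ry": 0,"rz": 0,"claw": 0.0},{"tx": 0.1275,"ty": 0.401,"tz": -0.02,"rx": 0,"ry": 0,"rz": 0,"claw": 0.0}]'

```text
clock: 22.95
eef_pos: [575.5, 76.1, 79.7]
tool_rot: [3.141, -0.0, 0.086]
force: [-0.3, -1.3, 0.1]
width: 28.8
```

Call:
apply_moves --increments '[{"tx": 0,"ty": 0,"tz": -0.03,"rx": 0,"ry": 0,"rz": 0,"claw": 0.0},{"tx": 0,"ty": 0,"tz": -0.05,"rx": 0,"ry": 0,"rz": 0,"claw": 0.0},{"tx": 0,"ty": 0,"tz": -0.06,"rx": 0,"ry": 0,"rz": 0,"claw": 0.0},{"tx": 0,"ty": 0,"tz": -0.067,"rx": 0,"ry": 0,"rz": 0,"claw": 0.0},{"tx": 0,"ty": 0,"tz": -0.07,"rx": 0,"ry": 0,"rz": 0,"claw": 0.0},{"tx": 0,"ty": 0,"tz": -0.072,"rx": 0,"ry": 0,"rz": 0,"claw": 0.0},{"tx": 0,"ty": 0,"tz": -0.073,"rx": 0,"ry": 0,"rz": 0,"claw": 0.0},{"tx": 0,"ty": 0,"tz": -0.073,"rx": 0,"ry": 0,"rz": 0,"claw": 0.0}]'

```text
clock: 23.75
eef_pos: [576.0, 75.6, 7.5]
tool_rot: [-3.142, -0.001, 0.086]
force: [0.3, 0.2, -0.9]
width: 28.7
```

Call:
apply_moves --increments '[{"tx": 0,"ty": 0,"tz": -0.001,"rx": 0,"ry": 0,"rz": 0,"claw": 0.0},{"tx": 0,"ty": 0,"tz": -0.002,"rx": 0,"ry": 0,"rz": 0,"claw": 0.0},{"tx": 0,"ty": 0,"tz": -0.002,"rx": 0,"ry": 0,"rz": 0,"claw": 0.0}]'

```text
clock: 24.05
eef_pos: [576.0, 75.6, 6.1]
tool_rot: [-3.141, -0.001, 0.087]
force: [-1.3, -1.4, 6.9]
width: 29.1
```

Call:
apply_moves --increments '[{"tx": 0,"ty": 0,"tz": 0,"rx": 0,"ry": 0,"rz": 0,"claw": 0.034},{"tx": 0,"ty": 0,"tz": 0,"rx": 0,"ry": 0,"rz": 0,"claw": 0.042},{"tx": 0,"ty": 0,"tz": 0,"rx": 0,"ry": 0,"rz": 0,"claw": 0.042},{"tx": 0,"ty": 0,"tz": 0.01,"rx": 0,"ry": 0,"rz": 0,"claw": 0.042},{"tx": 0,"ty": 0,"tz": 0.03,"rx": 0,"ry": 0,"rz": 0,"claw": 0.042},{"tx": 0,"ty": 0,"tz": 0.06,"rx": 0,"ry": 0,"rz": 0,"claw": 0.042},{"tx": 0,"ty": 0,"tz": 0.095,"rx": 0,"ry": 0,"rz": 0,"claw": 0.042},{"tx": 0,"ty": 0,"tz": 0.13,"rx": 0,"ry": 0,"rz": 0,"claw": 0.055},{"tx": 0,"ty": 0,"tz": 0.13,"rx": 0,"ry": 0,"rz": 0,"claw": 0.055}]'

```text
clock: 24.95
eef_pos: [579.1, 75.1, 140.2]
tool_rot: [-3.142, -0.009, 0.086]
force: [-0.1, -0.1, 0.6]
width: 55.0
```

Call:
apply_moves --increments '[{"tx": -0.015,"ty": -0.03,"tz": 0,"rx": 0,"ry": 0,"rz": -0.2,"claw": 0.055},{"tx": -0.035,"ty": -0.07,"tz": 0,"rx": 0,"ry": 0,"rz": -0.4,"claw": 0.055},{"tx": -0.055,"ty": -0.11,"tz": 0,"rx": 0,"ry": 0,"rz": -0.6,"claw": 0.055},{"tx": -0.075,"ty": -0.15,"tz": 0,"rx": 0,"ry": 0,"rz": -0.8,"claw": 0.055},{"tx": -0.095,"ty": -0.19,"tz": 0,"rx": 0,"ry": 0,"rz": -0.98,"claw": 0.055},{"tx": -0.115,"ty": -0.23,"tz": 0,"rx": 0,"ry": 0,"rz": -0.98,"claw": 0.055},{"tx": -0.122,"ty": -0.255,"tz": 0,"rx": 0,"ry": 0,"rz": -0.98,"claw": 0.055},{"tx": -0.129,"ty": -0.262,"tz": 0,"rx": 0,"ry": 0,"rz": -0.98,"claw": 0.055},{"tx": -0.129,"ty": -0.262,"tz": 0,"rx": 0,"ry": 0,"rz": -0.98,"claw": 0.055}]'

```text
clock: 25.85
eef_pos: [445.5, -186.9, 135.0]
tool_rot: [-3.141, 0.001, -0.002]
force: [0.2, 0.1, -0.3]
width: 54.6
```

```bash
python3 - <<'E'
from h import *
a=cv2.imread('pics/side0.png');b=save('side','si5')[:,:,::-1];c=save('scene','sc5')[:,:,::-1];s0=cv2.imread('pics/scene0.png')
T=cam('side');S=cam('scene')
print(read_state()['eef_pos'],read_state()['force'])
# cream blobs on the tray/bench in both views
for n,im,C in(('side',b,T),('scene',c,S)):
    hsv=cv2.cvtColor(im.copy(),cv2.COLOR_BGR2HSV)
    for nm,P in (('l1',[438.5,-52,36]),('l2',[447,-186,30]),('l3 old',[448,-325,30]),('l3 new',[576,75.5,51]),('tray floor ref',[640,80,22])):
        u,v=np.round(proj(C,P)).astype(int);print(n,nm,(u,v),im[v-1:v+2,u-1:u+2].reshape(-1,3).mean(0).round(),im.copy()[v,u])
E
```

```text
[ 446.99937999 -184.74403008  134.79640874] [ 0.08098272  0.44301757 -0.15285013]
side l1 (np.int64(273), np.int64(260)) [179. 197. 207.] [180 198 208]
side l2 (np.int64(290), np.int64(298)) [ 94. 110. 119.] [ 89 106 115]
side l3 old (np.int64(308), np.int64(343)) [103. 148. 187.] [104 148 186]
side l3 new (np.int64(313), np.int64(216)) [168. 190. 201.] [169 190 201]
side tray floor ref (np.int64(335), np.int64(219)) [177. 176. 181.] [178 177 181]
scene l1 (np.int64(278), np.int64(220)) [131. 145. 151.] [134 147 153]
scene l2 (np.int64(235), np.int64(242)) [77. 88. 93.] [71 80 84]
scene l3 old (np.int64(185), np.int64(262)) [ 84. 116. 145.] [ 85 117 146]
scene l3 new (np.int64(348), np.int64(226)) [133. 146. 152.] [132 145 151]
scene tray floor ref (np.int64(364), np.int64(248)) [131. 130. 133.] [131 130 133]
```

Call:
apply_moves --increments '[{"tx": 0,"ty": -0.001,"tz": -0.04,"rx": 0,"ry": 0,"rz": 0,"claw": 0.05},{"tx": 0,"ty": -0.001,"tz": -0.08,"rx": 0,"ry": 0,"rz": 0,"claw": 0.05},{"tx": 0,"ty": -0.001,"tz": -0.11,"rx": 0,"ry": 0,"rz": 0,"claw": 0.05},{"tx": 0,"ty": -0.001,"tz": -0.13,"rx": 0,"ry": 0,"rz": 0,"claw": 0.05},{"tx": 0,"ty": -0.001,"tz": -0.145,"rx": 0,"ry": 0,"rz": 0,"claw": 0.05},{"tx": 0,"ty": -0.001,"tz": -0.151,"rx": 0,"ry": 0,"rz": 0,"claw": 0.05},{"tx": 0,"ty": -0.001,"tz": -0.151,"rx": 0,"ry": 0,"rz": 0,"claw": 0.05},{"tx": 0,"ty": -0.001,"tz": -0.151,"rx": 0,"ry": 0,"rz": 0,"claw": 0.03},{"tx": 0,"ty": -0.001,"tz": -0.151,"rx": 0,"ry": 0,"rz": 0,"claw": 0.0},{"tx": 0,"ty": -0.001,"tz": -0.151,"rx": 0,"ry": 0,"rz": 0,"claw": 0.0},{"tx": 0,"ty": -0.001,"tz": -0.151,"rx": 0,"ry": 0,"rz": 0,"claw": 0.0},{"tx": 0,"ty": -0.001,"tz": -0.151,"rx": 0,"ry": 0,"rz": 0,"claw": 0.0}]'

```text
clock: 27.15
eef_pos: [447.4, -187.5, -15.1]
tool_rot: [3.141, -0.002, 0.001]
force: [-0.1, 0.8, 6.8]
width: 28.9
```

Call:
apply_moves --increments '[{"tx": 0,"ty": 0,"tz": 0.01,"rx": 0,"ry": 0,"rz": 0,"claw": 0.0},{"tx": 0,"ty": 0,"tz": 0.04,"rx": 0,"ry": 0,"rz": 0,"claw": 0.0},{"tx": 0,"ty": 0,"tz": 0.08,"rx": 0,"ry": 0,"rz": 0,"claw": 0.0},{"tx": 0,"ty": 0,"tz": 0.12,"rx": 0,"ry": 0,"rz": 0.4,"claw": 0.0},{"tx": 0,"ty": 0,"tz": 0.136,"rx": 0,"ry": 0,"rz": 0.98,"claw": 0.0},{"tx": 0,"ty": 0,"tz": 0.136,"rx": 0,"ry": 0,"rz": 0.98,"claw": 0.0},{"tx": 0,"ty": 0,"tz": 0.136,"rx": 0,"ry": 0,"rz": 0.98,"claw": 0.0}]'

```text
clock: 27.85
eef_pos: [446.5, -187.1, 120.3]
tool_rot: [-3.141, -0.001, 0.086]
force: [-0.2, -0.0, -1.2]
width: 28.9
```

Call:
apply_moves --increments '[{"tx": 0.02,"ty": 0.025,"tz": 0,"rx": 0,"ry": 0,"rz": 0,"claw": 0.0},{"tx": 0.05,"ty": 0.06,"tz": 0,"rx": 0,"ry": 0,"rz": 0,"claw": 0.0},{"tx": 0.08,"ty": 0.095,"tz": 0,"rx": 0,"ry": 0,"rz": 0,"claw": 0.0},{"tx": 0.11,"ty": 0.13,"tz": 0,"rx": 0,"ry": 0,"rz": 0,"claw": 0.0},{"tx": 0.14,"ty": 0.165,"tz": 0,"rx": 0,"ry": 0,"rz": 0,"claw": 0.0},{"tx": 0.17,"ty": 0.2,"tz": 0,"rx": 0,"ry": 0,"rz": 0,"claw": 0.0},{"tx": 0.2,"ty": 0.235,"tz": 0,"rx": 0,"ry": 0,"rz": 0,"claw": 0.0},{"tx": 0.225,"ty": 0.26,"tz": 0,"rx": 0,"ry": 0,"rz": 0,"claw": 0.0},{"tx": 0.2365,"ty": 0.272,"tz": 0,"rx": 0,"ry": 0,"rz": 0,"claw": 0.0},{"tx": 0.2365,"ty": 0.272,"tz": -0.02,"rx": 0,"ry": 0,"rz": 0,"claw": 0.0},{"tx": 0.2365,"ty": 0.272,"tz": -0.04,"rx": 0,"ry": 0,"rz": 0,"claw": 0.0},{"tx": 0.2365,"ty": 0.272,"tz": -0.04,"rx": 0,"ry": 0,"rz": 0,"claw": 0.0}]'

```text
clock: 29.05
eef_pos: [679.4, 84.6, 75.0]
tool_rot: [-3.141, 0.009, 0.085]
force: [-0.9, 0.3, -0.7]
width: 28.8
```

Call:
apply_moves --increments '[{"tx": 0,"ty": 0,"tz": -0.03,"rx": 0,"ry": 0,"rz": 0,"claw": 0.0},{"tx": 0,"ty": 0,"tz": -0.05,"rx": 0,"ry": 0,"rz": 0,"claw": 0.0},{"tx": 0,"ty": 0,"tz": -0.062,"rx": 0,"ry": 0,"rz": 0,"claw": 0.0},{"tx": 0,"ty": 0,"tz": -0.068,"rx": 0,"ry": 0,"rz": 0,"claw": 0.0},{"tx": 0,"ty": 0,"tz": -0.07,"rx": 0,"ry": 0,"rz": 0,"claw": 0.0},{"tx": 0,"ty": 0,"tz": -0.072,"rx": 0,"ry": 0,"rz": 0,"claw": 0.0},{"tx": 0,"ty": 0,"tz": -0.074,"rx": 0,"ry": 0,"rz": 0,"claw": 0.0},{"tx": 0,"ty": 0,"tz": -0.0745,"rx": 0,"ry": 0,"rz": 0,"claw": 0.0},{"tx": 0,"ty": 0,"tz": -0.0745,"rx": 0,"ry": 0,"rz": 0,"claw": 0.0}]'

```text
clock: 29.95
eef_pos: [683.5, 84.6, 6.0]
tool_rot: [-3.142, -0.001, 0.086]
force: [0.5, 0.6, -0.2]
width: 28.9
```

Call:
apply_moves --increments '[{"tx": 0,"ty": 0,"tz": -0.001,"rx": 0,"ry": 0,"rz": 0,"claw": 0.0},{"tx": 0,"ty": 0,"tz": -0.001,"rx": 0,"ry": 0,"rz": 0,"claw": 0.0}]'

```text
clock: 30.15
eef_pos: [683.5, 84.7, 6.0]
tool_rot: [-3.141, -0.001, 0.086]
force: [-2.1, 0.6, 7.0]
width: 29.0
```

Call:
apply_moves --increments '[{"tx": 0,"ty": 0,"tz": 0,"rx": 0,"ry": 0,"rz": 0,"claw": 0.034},{"tx": 0,"ty": 0,"tz": 0,"rx": 0,"ry": 0,"rz": 0,"claw": 0.042},{"tx": 0,"ty": 0,"tz": 0,"rx": 0,"ry": 0,"rz": 0,"claw": 0.042},{"tx": 0,"ty": 0,"tz": 0.01,"rx": 0,"ry": 0,"rz": 0,"claw": 0.042},{"tx": 0,"ty": 0,"tz": 0.03,"rx": 0,"ry": 0,"rz": 0,"claw": 0.042},{"tx": 0,"ty": 0,"tz": 0.06,"rx": 0,"ry": 0,"rz": 0,"claw": 0.042},{"tx": 0,"ty": 0,"tz": 0.095,"rx": 0,"ry": 0,"rz": 0,"claw": 0.042},{"tx": 0,"ty": 0,"tz": 0.13,"rx": 0,"ry": 0,"rz": 0,"claw": 0.055},{"tx": 0,"ty": 0,"tz": 0.13,"rx": 0,"ry": 0,"rz": 0,"claw": 0.055}]'

```text
clock: 31.05
eef_pos: [687.1, 83.8, 141.0]
tool_rot: [3.141, -0.01, 0.086]
force: [0.5, 0.3, -0.4]
width: 55.1
```

Call:
apply_moves --increments '[{"tx": -0.025,"ty": -0.014,"tz": 0,"rx": 0,"ry": 0,"rz": 0,"claw": 0.055},{"tx": -0.065,"ty": -0.036,"tz": 0,"rx": 0,"ry": 0,"rz": 0.5,"claw": 0.055},{"tx": -0.105,"ty": -0.058,"tz": 0,"rx": 0,"ry": 0,"rz": 1,"claw": 0.055},{"tx": -0.145,"ty": -0.08,"tz": 0,"rx": 0,"ry": 0,"rz": 1.5,"claw": 0.055},{"tx": -0.185,"ty": -0.103,"tz": 0,"rx": 0,"ry": 0,"rz": 2,"claw": 0.055},{"tx": -0.22,"ty": -0.123,"tz": 0,"rx": 0,"ry": 0,"rz": 2.5,"claw": 0.055},{"tx": -0.24,"ty": -0.134,"tz": 0,"rx": 0,"ry": 0,"rz": 3,"claw": 0.055},{"tx": -0.245,"ty": -0.137,"tz": 0,"rx": 0,"ry": 0,"rz": 3,"claw": 0.055},{"tx": -0.245,"ty": -0.137,"tz": 0,"rx": 0,"ry": 0,"rz": 3,"claw": 0.055},{"tx": -0.245,"ty": -0.137,"tz": 0,"rx": 0,"ry": 0,"rz": 3,"claw": 0.055}]'

```text
clock: 32.05
eef_pos: [439.9, -51.9, 134.6]
tool_rot: [3.141, -0.002, 0.349]
force: [0.4, 0.8, -0.8]
width: 55.0
```

```bash
python3 - <<'E'
from h import *
np.set_printoptions(precision=1,suppress=True)
c=cam('wrist');im=save('wrist','w7');print(read_state()['eef_pos'],read_state()['tool_rot'])
hsv=cv2.cvtColor(im,cv2.COLOR_RGB2HSV)
u,v=proj(c,[438.5,-52,36]);print('pred',u,v,im[int(v),int(u)],hsv[int(v),int(u)])
m=((hsv[...,1]<50)&(hsv[...,2]>130)).astype(np.uint8)
n,lab,st,ce=cv2.connectedComponentsWithStats(m)
for i in range(1,n):
    if st[i,4]>300: 
        cn=max(cv2.findContours((lab==i).astype(np.uint8),0,1)[0],key=cv2.contourArea); r=cv2.minAreaRect(cn)
        print(st[i],ce[i],atz(c,ce[i],37),[atz(c,p,37)[:2] for p in cv2.boxPoints(r)])
T=cam('side');b=save('side','si6')
for nm,P in (('l2 new',[683.5,84.7,51]),('l3 new',[576,75.5,51]),('tray floor',[640,80,22])):
    u,v=np.round(proj(T,P)).astype(int);print(nm,b[v,u])
S=cam('scene');b=save('scene','sc6')
for nm,P in (('l2 new',[683.5,84.7,51]),('l3 new',[576,75.5,51]),('tray floor',[640,80,22])):
    u,v=np.round(proj(S,P)).astype(int);print(nm,b[v,u])
E
```

```text
[439.8 -51.8 134.5] [ 3.1 -0.   0.3]
pred 320.07368571946057 233.3886282183028 [98 94 84] [21 36 98]
[  70    0  207   50 3988] [204.7  16.6] [556.2  73.1  37. ] [array([538.6, 166.6]), array([581.3,  30.9]), array([552.6,  21.4]), array([507.2, 160.4])]
[302 210  37  21 416] [321.5 218.6] [450.5 -48.8  37. ] [array([441.9, -35.3]), array([455.1, -33.4]), array([459.3, -61.8]), array([446.1, -64.2])]
[451 456  45  24 601] [473.9 471.1] [ 240.  -302.9   37. ] [array([ 253.8, -266.5]), array([ 267.6, -313.4]), array([ 235.2, -333.6]), array([ 221.2, -284.4])]
l2 new [201 190 167]
l3 new [202 190 171]
tray floor [179 174 174]
l2 new [153 146 132]
l3 new [154 148 137]
tray floor [133 131 132]
```

Call:
apply_moves --increments '[{"tx": 0,"ty": 0,"tz": -0.04,"rx": 0,"ry": 0,"rz": -0.2,"claw": 0.055},{"tx": 0,"ty": 0,"tz": -0.08,"rx": 0,"ry": 0,"rz": -0.2,"claw": 0.055},{"tx": 0,"ty": 0,"tz": -0.11,"rx": 0,"ry": 0,"rz": -0.2,"claw": 0.055},{"tx": 0,"ty": 0,"tz": -0.13,"rx": 0,"ry": 0,"rz": -0.2,"claw": 0.055},{"tx": 0,"ty": 0,"tz": -0.145,"rx": 0,"ry": 0,"rz": -0.2,"claw": 0.055},{"tx": 0,"ty": 0,"tz": -0.15,"rx": 0,"ry": 0,"rz": -0.2,"claw": 0.055},{"tx": 0,"ty": 0,"tz": -0.15,"rx": 0,"ry": 0,"rz": -0.2,"claw": 0.055},{"tx": 0,"ty": 0,"tz": -0.15,"rx": 0,"ry": 0,"rz": -0.2,"claw": 0.03},{"tx": 0,"ty": 0,"tz": -0.15,"rx": 0,"ry": 0,"rz": -0.2,"claw": 0.0},{"tx": 0,"ty": 0,"tz": -0.15,"rx": 0,"ry": 0,"rz": -0.2,"claw": 0.0},{"tx": 0,"ty": 0,"tz": -0.15,"rx": 0,"ry": 0,"rz": -0.2,"claw": 0.0},{"tx": 0,"ty": 0,"tz": -0.15,"rx": 0,"ry": 0,"rz": -0.2,"claw": 0.0}]'

```text
clock: 33.4
eef_pos: [438.7, -52.4, -15.0]
tool_rot: [3.141, -0.001, 0.331]
force: [0.3, 0.1, 4.5]
width: 30.2
```

Call:
apply_moves --increments '[{"tx": 0,"ty": 0,"tz": 0.01,"rx": 0,"ry": 0,"rz": 0,"claw": 0.0},{"tx": 0,"ty": 0,"tz": 0.04,"rx": 0,"ry": 0,"rz": 0,"claw": 0.0},{"tx": 0,"ty": 0,"tz": 0.08,"rx": 0,"ry": 0,"rz": 0,"claw": 0.0},{"tx": 0,"ty": 0,"tz": 0.12,"rx": 0,"ry": 0,"rz": -1.4,"claw": 0.0},{"tx": 0,"ty": 0,"tz": 0.146,"rx": 0,"ry": 0,"rz": -2.8,"claw": 0.0},{"tx": 0,"ty": 0,"tz": 0.146,"rx": 0,"ry": 0,"rz": -2.8,"claw": 0.0},{"tx": 0,"ty": 0,"tz": 0.146,"rx": 0,"ry": 0,"rz": -2.8,"claw": 0.0}]'

```text
clock: 34.1
eef_pos: [438.1, -51.9, 130.5]
tool_rot: [-3.141, -0.001, 0.089]
force: [-0.3, 0.3, -0.8]
width: 29.6
```

Call:
apply_moves --increments '[{"tx": 0.015,"ty": 0.025,"tz": 0,"rx": 0,"ry": 0,"rz": 0,"claw": 0.0},{"tx": 0.035,"ty": 0.062,"tz": 0,"rx": 0,"ry": 0,"rz": 0,"claw": 0.0},{"tx": 0.057,"ty": 0.1,"tz": 0,"rx": 0,"ry": 0,"rz": 0,"claw": 0.0},{"tx": 0.079,"ty": 0.14,"tz": 0,"rx": 0,"ry": 0,"rz": 0,"claw": 0.0},{"tx": 0.1,"ty": 0.18,"tz": 0,"rx": 0,"ry": 0,"rz": 0,"claw": 0.0},{"tx": 0.12,"ty": 0.212,"tz": 0,"rx": 0,"ry": 0,"rz": 0,"claw": 0.0},{"tx": 0.129,"ty": 0.227,"tz": 0,"rx": 0,"ry": 0,"rz": 0,"claw": 0.0},{"tx": 0.129,"ty": 0.227,"tz": -0.02,"rx": 0,"ry": 0,"rz": 0,"claw": 0.0},{"tx": 0.129,"ty": 0.227,"tz": -0.05,"rx": 0,"ry": 0,"rz": 0,"claw": 0.0},{"tx": 0.129,"ty": 0.227,"tz": -0.05,"rx": 0,"ry": 0,"rz": 0,"claw": 0.0}]'

```text
clock: 35.1
eef_pos: [562.9, 174.3, 75.5]
tool_rot: [3.141, 0.01, 0.087]
force: [-0.8, 0.4, -0.2]
width: 29.6
```

Call:
apply_moves --increments '[{"tx": 0,"ty": 0,"tz": -0.03,"rx": 0,"ry": 0,"rz": 0,"claw": 0.0},{"tx": 0,"ty": 0,"tz": -0.05,"rx": 0,"ry": 0,"rz": 0,"claw": 0.0},{"tx": 0,"ty": 0,"tz": -0.062,"rx": 0,"ry": 0,"rz": 0,"claw": 0.0},{"tx": 0,"ty": 0,"tz": -0.068,"rx": 0,"ry": 0,"rz": 0,"claw": 0.0},{"tx": 0,"ty": 0,"tz": -0.07,"rx": 0,"ry": 0,"rz": 0,"claw": 0.0},{"tx": 0,"ty": 0,"tz": -0.072,"rx": 0,"ry": 0,"rz": 0,"claw": 0.0},{"tx": 0,"ty": 0,"tz": -0.074,"rx": 0,"ry": 0,"rz": 0,"claw": 0.0},{"tx": 0,"ty": 0,"tz": -0.0745,"rx": 0,"ry": 0,"rz": 0,"claw": 0.0},{"tx": 0,"ty": 0,"tz": -0.0745,"rx": 0,"ry": 0,"rz": 0,"claw": 0.0}]'

```text
clock: 36.0
eef_pos: [567.3, 174.7, 6.3]
tool_rot: [-3.141, -0.001, 0.087]
force: [0.5, 0.5, -0.2]
width: 29.7
```

Call:
apply_moves --increments '[{"tx": 0,"ty": 0,"tz": -0.001,"rx": 0,"ry": 0,"rz": 0,"claw": 0.0},{"tx": 0,"ty": 0,"tz": -0.001,"rx": 0,"ry": 0,"rz": 0,"claw": 0.0}]'

```text
clock: 36.2
eef_pos: [567.4, 174.7, 6.0]
tool_rot: [-3.141, -0.001, 0.086]
force: [-1.7, -0.1, 6.3]
width: 30.1
```

Call:
apply_moves --increments '[{"tx": 0,"ty": 0,"tz": 0,"rx": 0,"ry": 0,"rz": 0,"claw": 0.034},{"tx": 0,"ty": 0,"tz": 0,"rx": 0,"ry": 0,"rz": 0,"claw": 0.042},{"tx": 0,"ty": 0,"tz": 0,"rx": 0,"ry": 0,"rz": 0,"claw": 0.042},{"tx": 0,"ty": 0,"tz": 0.01,"rx": 0,"ry": 0,"rz": 0,"claw": 0.042},{"tx": 0,"ty": 0,"tz": 0.03,"rx": 0,"ry": 0,"rz": 0,"claw": 0.042},{"tx": 0,"ty": 0,"tz": 0.06,"rx": 0,"ry": 0,"rz": 0,"claw": 0.042},{"tx": 0,"ty": 0,"tz": 0.095,"rx": 0,"ry": 0,"rz": 0,"claw": 0.042},{"tx": 0.03,"ty": 0,"tz": 0.13,"rx": 0,"ry": 0,"rz": 0,"claw": 0.0},{"tx": 0.063,"ty": -0.02,"tz": 0.17,"rx": 0,"ry": 0,"rz": 0,"claw": 0.0},{"tx": 0.063,"ty": -0.045,"tz": 0.195,"rx": 0,"ry": 0,"rz": 0,"claw": 0.0},{"tx": 0.063,"ty": -0.045,"tz": 0.195,"rx": 0,"ry": 0,"rz": 0,"claw": 0.0},{"tx": 0.063,"ty": -0.045,"tz": 0.195,"rx": 0,"ry": 0,"rz": 0,"claw": 0.0}]'

```text
clock: 37.4
eef_pos: [630.4, 128.6, 201.2]
tool_rot: [-3.141, -0.001, 0.084]
force: [-1.0, 0.8, 0.3]
width: -0.0
```

```bash
python3 - <<'E'
from h import *
import pickle
c=cam('wrist');b=save('wrist','w8');pickle.dump(c,open('w8.pkl','wb'));print(read_state()['eef_pos'])
a=save('side','si8')
s=save('scene','sc8')
A,_=crop(b,270,250,440,380,440,380)
B,_=crop(a,325,210,120,90,360,270);C,_=crop(s,378,232,140,105,360,270)
M=np.zeros((540,800,3),np.uint8);M[:380,:440]=A;M[:270,440:]=B;M[270:,440:]=C
cv2.imwrite('pics/m2.png',M)
E
```

```text
[629.47842018 130.09880588 199.92230808]
```

View pics/m2.png

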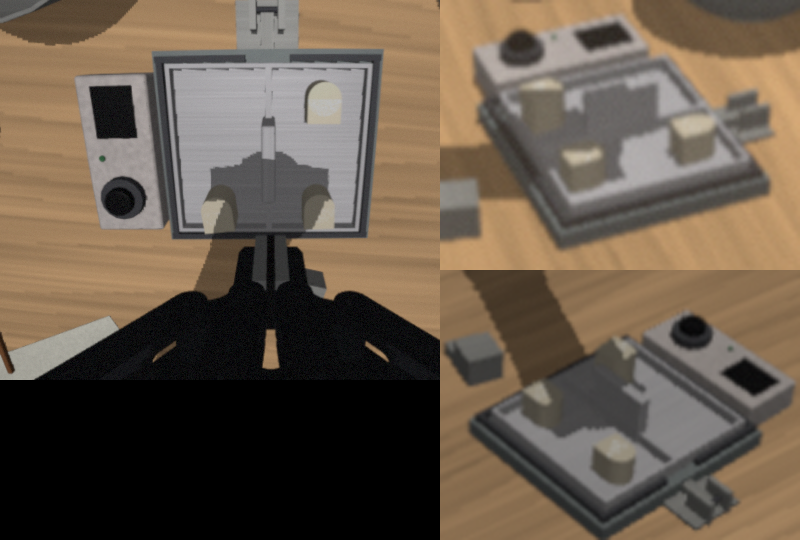

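Call:
apply_moves --increments '[{"tx": -0.02,"ty": 0.04,"tz": 0,"rx": 0,"ry": 0,"rz": 0,"claw": 0.0},{"tx": -0.035,"ty": 0.08,"tz": 0,"rx": 0,"ry": 0,"rz": 0,"claw": 0.0},{"tx": -0.05,"ty": 0.12,"tz": 0,"rx": 0,"ry": 0,"rz": 0,"claw": 0.0},{"tx": -0.059,"ty": 0.1425,"tz": -0.03,"rx": 0,"ry": 0,"rz": 0,"claw": 0.0},{"tx": -0.059,"ty": 0.1425,"tz": -0.07,"rx": 0,"ry": 0,"rz": 0,"claw": 0.0},{"tx": -0.059,"ty": 0.1425,"tz": -0.11,"rx": 0,"ry": 0,"rz": 0,"claw": 0.0},{"tx": -0.059,"ty": 0.1425,"tz": -0.14,"rx": 0,"ry": 0,"rz": 0,"claw": 0.0},{"tx": -0.059,"ty": 0.1425,"tz": -0.155,"rx": 0,"ry": 0,"rz": 0,"claw": 0.0},{"tx": -0.059,"ty": 0.1425,"tz": -0.165,"rx": 0,"ry": 0,"rz": 0,"claw": 0.0},{"tx": -0.059,"ty": 0.1425,"tz": -0.17,"rx": 0,"ry": 0,"rz": 0,"claw": 0.0},{"tx": -0.059,"ty": 0.1425,"tz": -0.17,"rx": 0,"ry": 0,"rz": 0,"claw": 0.0}]'

```text
clock: 38.65
eef_pos: [570.9, 272.3, 30.5]
tool_rot: [-3.141, 0.0, 0.087]
force: [-2.3, 1.2, 2.8]
width: -0.0
```

Call:
apply_moves --increments '[{"tx": 0,"ty": 0,"tz": -0.002,"rx": 0,"ry": 0,"rz": 0,"claw": 0.0},{"tx": 0,"ty": 0,"tz": -0.004,"rx": 0,"ry": 0,"rz": 0,"claw": 0.0},{"tx": 0,"ty": 0,"tz": -0.004,"rx": 0,"ry": 0,"rz": 0,"claw": 0.0}]'

```text
clock: 38.95
eef_pos: [571.8, 272.3, 26.9]
tool_rot: [-3.141, -0.002, 0.086]
force: [-2.3, 0.5, 5.0]
width: -0.2
```

Call:
apply_moves --increments '[{"tx": 0,"ty": 0,"tz": -0.002,"rx": 0,"ry": 0,"rz": 0,"claw": 0.0},{"tx": 0,"ty": 0,"tz": -0.003,"rx": 0,"ry": 0,"rz": 0,"claw": 0.0},{"tx": 0,"ty": 0,"tz": -0.003,"rx": 0,"ry": 0,"rz": 0,"claw": 0.0}]'

```text
clock: 39.25
eef_pos: [571.9, 272.3, 26.5]
tool_rot: [-3.139, -0.002, 0.086]
force: [-7.0, -0.8, 23.2]
width: 0.0
```

Call:
apply_moves --increments '[{"tx": 0,"ty": 0,"tz": -0.001,"rx": 0,"ry": 0,"rz": 0,"claw": 0.0},{"tx": 0,"ty": 0,"tz": -0.002,"rx": 0,"ry": 0,"rz": 0,"claw": 0.0},{"tx": 0,"ty": 0,"tz": -0.002,"rx": 0,"ry": 0,"rz": 0,"claw": 0.0},{"tx": 0,"ty": 0,"tz": -0.002,"rx": 0,"ry": 0,"rz": 0,"claw": 0.0}]'

```text
clock: 39.65
eef_pos: [571.9, 272.4, 26.3]
tool_rot: [-3.138, -0.002, 0.086]
force: [-11.5, -1.4, 36.0]
width: -0.2
```

Call:
apply_moves --increments '[{"tx": 0,"ty": 0,"tz": 0.005,"rx": 0,"ry": 0,"rz": 0,"claw": 0.0},{"tx": 0,"ty": 0,"tz": 0.02,"rx": 0,"ry": 0,"rz": 0,"claw": 0.0},{"tx": 0,"ty": 0,"tz": 0.06,"rx": 0,"ry": 0,"rz": 0,"claw": 0.0},{"tx": 0,"ty": 0,"tz": 0.1,"rx": 0,"ry": 0,"rz": 0,"claw": 0.0},{"tx": 0,"ty": 0,"tz": 0.14,"rx": 0,"ry": 0,"rz": 0,"claw": 0.0},{"tx": 0,"ty": 0,"tz": 0.18,"rx": 0,"ry": 0,"rz": 0,"claw": 0.0},{"tx": 0,"ty": 0,"tz": 0.18,"rx": 0,"ry": 0,"rz": 0,"claw": 0.0},{"tx": 0,"ty": 0,"tz": 0.18,"rx": 0,"ry": 0,"rz": 0,"claw": 0.0},{"tx": 0,"ty": 0,"tz": 0.18,"rx": 0,"ry": 0,"rz": 0,"claw": 0.0}]'

```text
clock: 40.55
eef_pos: [570.4, 272.1, 200.0]
tool_rot: [3.141, 0.002, 0.086]
force: [0.5, -0.3, -0.4]
width: -0.1
```

```bash
python3 - <<'E'
from h import *
s=save('scene','sc9').astype(int);t=save('side','si9').astype(int)
old={'scene':cv2.imread('pics/sc8.png')[:,:,::-1].astype(int),'side':cv2.imread('pics/si8.png')[:,:,::-1].astype(int)}
for n,im in(('scene',s),('side',t)):
    C=cam(n)
    for nm,P in(('l1',[567,175,56]),('l2',[683.5,84.7,50]),('l3',[576,75.5,50]),('btn',[571,272.5,50]),('tray rim',[700,60,34])):
        u,v=np.round(proj(C,P)).astype(int);print(n,nm,im[v-1:v+2,u-1:u+2].mean((0,1)).round(),old[n][v-1:v+2,u-1:u+2].mean((0,1)).round())
print(read_state()['force'],read_state()['eef_pos'])
E
```

```text
scene l1 [153. 147. 135.] [97. 93. 83.]
scene l2 [152. 146. 133.] [154. 148. 135.]
scene l3 [151. 145. 131.] [146. 140. 126.]
scene btn [12. 11. 12.] [13. 12. 13.]
scene tray rim [101.  98.  94.] [103.  99.  95.]
side l1 [195. 185. 165.] [137. 128. 114.]
side l2 [194. 183. 163.] [196. 185. 164.]
side l3 [196. 186. 168.] [180. 170. 152.]
side btn [48. 41. 34.] [50. 44. 36.]
side tray rim [162. 159. 158.] [164. 159. 159.]
[-0.02012642 -0.2395088  -0.21730627] [570.28276962 271.91736212 199.55059457]
```

Nothing has shifted (only the arm's shadow moved). Handing in.

```bash
python3 -c "
from cell import *
print(finish_job())"
```

```text
the job is handed in; nothing more can be done
None
```

I seated the tray in the nest, sorted the three cream heel lifts that were there into its pockets, pressed the start button, and handed the job in at about 41 s of robot time. No verdict was reported.

- **Sorting:** I felt each lift against the gauge step by touching its top with the closed fingers. The gauge touched at about 10 mm on the tool reading. One lift touched at about 13 mm, so it is tall and went in the pocket beside the control box. The other two touched at about 7 mm, so they are low and went in the other pocket.
- **Tray and lifts:** The last picture shows the tray level in the nest with even gaps, and all three lifts upright in their pockets. The lever angle cannot be read directly; I infer it is held down because the tray sits flat.
- **Start button:** I pressed it until it stopped moving, at 36 N on the wrist sensor and about 4 to 6 mm of travel, then let go. Pixel checks afterwards showed the lifts, tray and button where they were before the press. The contact force was near zero with the arm clear.
- **Disagreements:**
  - The closed fingertips sat about 24 mm behind the reported tool point, so my first probe of a lift found nothing until I went lower. I corrected for this against the gauge.
  - Early bed positions from the different cameras differed by 5 mm or more, up to 12 mm at one corner. I settled this with a close look while the tray was held over the nest.

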